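# Free the stuck sleeve of a ring-cake tin and set its base on the board

## Robot

A 7-joint arm with a two-finger parallel gripper is mounted at the origin on a cart in front of the work surface, level with it; the furniture and walls round the work are solid. World frame = base frame: x ahead of the robot, y to its left, z up, the work surface at z = 0. Lengths are in m, angles in degrees, forces in N, time in s.
With the tool pointing down it reaches from about 0.425 to 0.875 m from the base axis. Payload 4.7 kg.
Tool frame: the origin (TCP) lies on the centre line of the jaws, within the pads' length; the fingertips stand 8 mm ahead of it and the grasp point (between the pads) lies 11 mm behind it; z points along the fingers, y is the direction in which the jaws open and shut (so a half turn about z gives the same grasp; the last joint's range is limited). The gripper opens to 87 mm and grips with 3 to 60 N. Pads are 19 mm wide; open, the fingers measure 117 mm over their backs; the gripper's body (75 mm by 190 mm) begins 51 mm behind the grasp point.
Start: joints at [74.146, 18.392, -4.016, 83.108, 1.295, 78.541, -3.26], TCP at [0.186, -0.623, 0.231] pointing down, gripper open.
Joint ranges: [-163.93, 163.93], [-17.29, 119.83], [-79.2, 71.16], [3.27, 140.29], [-89.18, 269.18], [5.43, 117.66], [-154.24, 154.24]. Speed limits (degrees/s): [147.25, 147.25, 180, 180, 180, 180, 180].

## Interface

Orientations are given as [roll, pitch, yaw] about the fixed x, y, z axes, in that order (R = Rz(yaw) Ry(pitch) Rx(roll)).
In Python, from cell import status, vision, workorder gives the robot as it stands.
- The arm moves only by the tool step_arm, never from a script. Its argument "series" is a list of rows, each an object of numbers: "ax", "ay", "az": the turn, a rotation vector about the world's x, y, z in degrees; "x", "y", "z": the shift along the world's x, y, z in m; "claw": the opening in per cent of the stroke, from 0 (shut) to 100 (fully open). In form: [{"ax": .., "ay": .., "az": .., "x": .., "y": .., "z": .., "claw": ..}, ...]. A call has 1 to 12 rows; each row is the pose to reach, as a shift and turn from the pose commanded when the call began; what a row does not reach only later rows make up. A row lasts 1/10 s, in which the tool goes at most 50 mm and 8.59 degrees, less where a joint would pass 70% of its speed; a pose out of reach is approached as far as the arm can. A call with a gripper value outside its range is refused whole. The fingers move at their own pace and stop on an object; "squeeze" is the grip in N (left out, the last holds). Time passes only in rows, so rows that repeat a pose let the fingers close. It gives the time, the measured TCP pose, the force and the opening at its end, in the units of the state.
- status.get_obs(): the state, without advancing time (a new reading comes with each control period).
- vision.read_camera(name): name is "scene" or "top" or "wrist"; returns the picture (400x640x3 uint8, red, green, blue); there is no depth.
- vision.camera_params(name): a dict with "fovy" (degrees; the focal length in pixels is half the picture's height over the tangent of half this angle, whatever the lens; pixels are square), "cx", "cy" (the principal point, pixels), "eye" and "orientation" of the camera in the world; the wrist camera has in their place "tool_from_camera" (4x4, takes a point from camera to tool coordinates, whose origin is the TCP and whose axes are the flange's). Camera axes: x right, y down, z forward; pixel columns grow to the right and rows downward; lengths in m; the calibration is good to about 2 mm. A picture is of the moment at which its call begins: read the wrist's pose just before it. camera_params takes no time and is no camera call.
- workorder.sign_off(): hands the job in, once; it reports no verdict.
The state is a dict: "time_s": time; "qpos": joint angles; "joint_velocities": joint speeds; "effort": joint torques, N m; "tool_pos": TCP position; "tool_rot": TCP orientation; "force": force on the tool from outside, world axes, zero at the start; "wrist_torque": the same for the moment, N m; "grip_width": finger opening in m.
Only numpy, scipy, OpenCV 4.12 (cv2) and the standard library are available. Lean on these libraries where they do the work, as an engineer would, in place of code of your own. Each camera call takes 0.05 s, during which the arm holds its last target.

## Task

The loose-bottomed ring-cake tin stands on an upturned oven dish on the draining board, but its outer sleeve has stuck to the rubber seal of the base. Pick up the wooden mallet and, with light taps on opposite sides of the sleeve's rim in turn, work the sleeve down evenly (never letting it cock, and never touching it with the hand) until it drops round the dish onto the draining board. Put the mallet down on the worktop, then lift the base off the dish by its centre tube and set it down flat in the middle of the chopping board.

Things in the scene. Friction and masses are not known exactly. Their poses are not given: they have to be found in the camera images.
- mallet_grip (a point): grip point of a wooden mallet that stands on one round face of its barrel head, its handle level 31 mm above the worktop. The point is in the middle of the handle's thickness, 62 mm from the head's axis. The handle is 22 mm wide, 20 mm high, 140 mm long, flat-sided; x points along it to the head, z up. 0.32 kg; it balances 14 mm from the head's axis.
- mallet_head (a point): centre of the mallet's head, a barrel 50 to 54 mm across and 62 mm tall with flat round striking faces 31 mm below and above this point; same axes as mallet_grip. 31 mm above the worktop at the start.
- sleeve_rim (a point): outer sleeve of the bare-metal tin, an open ring 178 mm across and 66 mm tall. The point is on its axis, level with the top of its rolled rim (0.147 m above the draining board at the start); z is the axis, up. The rim to tap lies 84 to 87 mm from the axis. 0.24 to 0.38 kg. When it has dropped, its rim is 66 mm above it.
- base_tube (a point): grip point of the tin's loose base: on the axis of its upright round centre tube, 40 mm across, whose top is 15 mm above and whose straight part ends 45 mm below this point. The base is a metal disc 160 mm across, 5 mm thick, with a rubber seal round its edge; its underside is 75 mm below this point. z is the axis, up. It rests loose on the dish. 0.4 kg.
- base_foot (a point): centre of the underside of the same base, 75 mm below base_tube (0.084 m above the draining board at the start).
- dish: white ribbed round oven dish standing upside down on the draining board, fixed in place, 134 mm across at the rim below, 125 mm across on top, 84 mm tall; the tin stands centred on it. Origin at the centre of its foot, on the draining board (level with the worktop).
- pepper_mill: brown wooden pepper mill, 58 mm across, 170 mm tall, standing behind the mallet and board; leave alone. Origin at its foot.
- timer: red domed kitchen timer, 64 mm across, 49 mm tall, behind the mallet; leave alone. Origin at its foot.
- sleeve_foot (a point): centre of the sleeve's lower edge, 66 mm below sleeve_rim. The base's seal grips the tapered lowest part of the wall by friction: 5 to 15 N down on one side of the rim moves that side down (the far side stays or rises a little) and it stays where it is left. The grip fades as it comes down; after 10 to 20 mm on each side the sleeve drops by itself.
- board_top (a point): centre of the top of the wooden chopping board that lies on the worktop at the left, fixed: 330 mm by 220 mm, 22 mm thick; this point is 22 mm above the worktop. y runs along its length, z up.

How it is judged (in metres and radians):
On the way, in this order (a step that is already met when the one before it is completed fails the run):
1. the mallet taps the rim and the sleeve has begun to come down evenly: 3 mm or more lower on the base, tilted less than 0.07 rad (z of sleeve_rim in the frame of base_foot below 0.0605 m and angle between sleeve_rim's own z axis and vertical below 0.07 rad and contact force between mallet and sleeve above 1 N).
2. the sleeve has dropped round the dish and lies level on the draining board, the base still on the dish (height (world z) of sleeve_rim below 0.072 m and angle between sleeve_rim's own z axis and vertical below 0.05 rad and height (world z) of base_foot above 0.075 m and horizontal distance between base_foot and dish below 0.04 m), for 0.2 s.
3. the mallet is down on the worktop, at rest, the base still on the dish (height (world z) of mallet_head below 0.045 m and linear speed of mallet below 0.02 m/s and height (world z) of sleeve_rim below 0.072 m and height (world z) of base_foot above 0.075 m and horizontal distance between base_foot and dish below 0.04 m), for 0.2 s.
At the end, for the whole second after the job is handed in: The sleeve lies level on the draining board round the dish (within 20 mm of its centre); the base lies flat on the chopping board, its centre within 45 mm of the board's; the mallet lies or stands on the worktop left of the draining board; all are released and at rest (height (world z) of sleeve_rim below 0.072 m and angle between each of sleeve_rim, base_foot's own z axis and vertical below 0.05 rad and horizontal distance between sleeve_rim and dish below 0.02 m and horizontal distance between base_foot and board_top below 0.045 m and height (world z) of base_foot between 0.017 and 0.027 m and height (world z) of mallet_head between 0.015 and 0.045 m and world y of mallet_head above 0 m and linear speed of each of tin_base, sleeve, mallet below 0.02 m/s); the robot touches nothing.
It fails at once if the sleeve is cocked more than 0.07 rad (12 mm across its rim) while the seal still holds it (angle between sleeve_rim's own z axis and vertical above 0.07 rad and z of sleeve_rim in the frame of base_foot above 0.0525 m).
It fails at once if the sleeve is struck with more than 45 N (contact force between mallet and sleeve above 45 N).
It fails at once if the hand or arm touches the sleeve (contact force between any of the fingers, the arm and sleeve above 1.5 N).
It fails at once if the base is shifted off the dish or lifted before the sleeve is down (distance of base_foot from where it was at the start of the episode above 0.025 m and height (world z) of sleeve_rim above 0.1 m).
It fails at once if a bystander (pepper mill, timer) is moved more than 30 mm (distance of any of pepper_mill, timer from where it was at the start of the episode above 0.03 m).
It also fails if it takes over 72 s, if anything falls off the work surface, if the arm or the gripper's body presses on something with over 40 N, if the wrist force passes 120 N, or if a joint passes its speed limit or range.

## Working session

There is one attempt and no reset: what is moved stays moved. The work goes in short steps, Python scripts to look and compute and a tool call to move; the robot and the scene stay as the last step left them, time stands still between calls to the robot, and variables do not carry over. Pictures are saved under pics/ and viewed, and the job is handed in when it is done.

Besides the shell and the picture viewer there is one more tool, called after "Call:" as name(argument=value, ...), one argument or row to a line, values as JSON. step_arm: Moves the arm, as the interface text tells. Its arguments: {"type":"object","properties":{"series":{"type":"array"},"squeeze":{"type":"number"}},"required":["series"]}

```bash
ls; mkdir -p pics
python3 - <<'E'
from cell import status, vision, workorder
import cv2
print(status.get_obs())
for n in ("scene","top","wrist"):
    im=vision.read_camera(n); cv2.imwrite(f"pics/a_{n}.png",im[:,:,::-1]); print(n,vision.camera_params(n))
E
```

```text
pics
{'time_s': 0.0, 'qpos': array([74.14647968, 18.43801154, -4.01466238, 83.17621735,  1.29516871,
       78.54000345, -3.26037876]), 'joint_velocities': array([-0.10968578, -0.00434242, -0.05884334,  0.03480171,  0.05143127,
        0.00179971,  0.02150406]), 'effort': array([ 1.89170796e-04, -4.91285706e+01, -4.03959313e-01, -3.12524378e+01,
       -6.40598964e-02,  4.39020200e-02,  2.11754282e-04]), 'tool_pos': array([ 0.18615037, -0.62220628,  0.22946173]), 'tool_rot': array([-1.79891018e+02,  6.24295027e-03,  1.66621351e+01]), 'force': array([-0.91958191, -0.13308459,  0.75756545]), 'wrist_torque': array([-0.040377  , -0.07591059, -0.01077274]), 'grip_width': 0.08714935550910996}
scene {'fovy': 57.86443447844411, 'cx': 324.6980281251127, 'cy': 198.78139968383945, 'eye': array([0.083196  , 0.55635726, 0.6198235 ]), 'orientation': array([-1.26869284e+02, -1.05575564e-01, -1.34644999e+02])}
top {'fovy': 56.75739335947617, 'cx': 325.6995019921506, 'cy': 197.36040768600338, 'eye': array([0.3747661 , 0.09111132, 1.12249588]), 'orientation': array([-1.68174909e+02, -1.11931558e-01, -8.73895377e+01])}
wrist {'fovy': 71.079053856963, 'cx': 316.28250511840776, 'cy': 201.86366769174325, 'tool_from_camera': array([[ 2.13067939e-04, -9.67090625e-01, -2.54432070e-01,
         6.85431330e-02],
       [ 9.99999930e-01,  2.84367224e-04, -2.43447896e-04,
        -1.15781973e-03],
       [ 3.07788319e-04, -2.54432000e-01,  9.67090618e-01,
        -1.54919694e-01],
       [ 0.00000000e+00,  0.00000000e+00,  0.00000000e+00,
         1.00000000e+00]])}
```

View pics/a_scene.png

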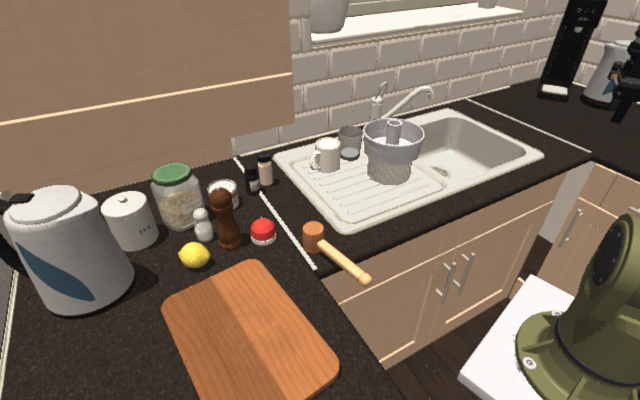

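View pics/a_top.png

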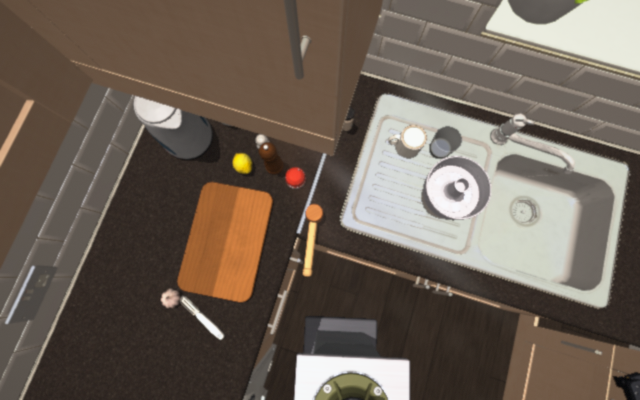

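View pics/a_wrist.png

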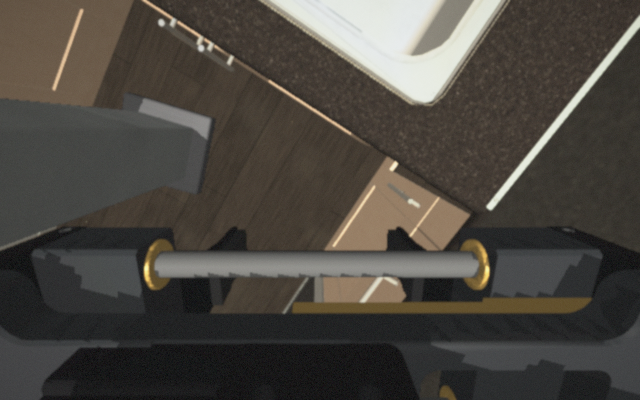

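The overview shows the mallet head at top (314,213), its handle running to (308,272). The tin is at (457,188) with the tube at (460,187), and the board is centred near (226,241). I'll enlarge these areas.

```bash
cat > h.py <<'E'
import numpy as np, cv2
from scipy.spatial.transform import Rotation as R
from cell import status, vision
def cam(n,obs=None):
    p=vision.camera_params(n); f=200/np.tan(np.radians(p['fovy']/2))
    if n=='wrist':
        o=obs or status.get_obs(); T=np.eye(4); T[:3,:3]=R.from_euler('xyz',o['tool_rot'],degrees=True).as_matrix(); T[:3,3]=o['tool_pos']
        M=T@p['tool_from_camera']; return f,p['cx'],p['cy'],M[:3,3],M[:3,:3]
    return f,p['cx'],p['cy'],np.array(p['eye']),R.from_euler('xyz',p['orientation'],degrees=True).as_matrix()
def ray(c,u,v):
    f,cx,cy,e,M=c; d=M@np.array([(u-cx)/f,(v-cy)/f,1]); return e,d
def atz(c,u,v,z):
    e,d=ray(c,u,v); return e+d*(z-e[2])/d[2]
def proj(c,P):
    f,cx,cy,e,M=c; q=(np.atleast_2d(P)-e)@M; return np.c_[cx+f*q[:,0]/q[:,2],cy+f*q[:,1]/q[:,2]]
def ring(x,y,z,r,n=72):
    t=np.linspace(0,2*np.pi,n); return np.c_[x+r*np.cos(t),y+r*np.sin(t),z+0*t]
def crop(im,u0,v0,w,h,s,name,draw=()):
    a=cv2.resize(im[v0:v0+h,u0:u0+w,::-1],None,fx=s,fy=s,interpolation=cv2.INTER_CUBIC).copy()
    for pts,col in draw:
        q=((pts-[u0,v0]+.5)*s).round().astype(int)
        for p in q: cv2.circle(a,tuple(int(k) for k in p),1,col,-1)
    cv2.imwrite('pics/'+name+'.png',a)
E
python3 - <<'E'
from h import *
a=cv2.imread('pics/a_top.png')[:,:,::-1]
crop(a,280,190,80,100,6,'b_mallet'); crop(a,410,140,100,100,6,'b_tin'); 
a=cv2.imread('pics/a_scene.png')[:,:,::-1]; crop(a,340,100,100,100,6,'b_tin_s'); crop(a,280,200,110,100,6,'b_mallet_s')
E
```

```text
(no output)
```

View pics/b_mallet.png

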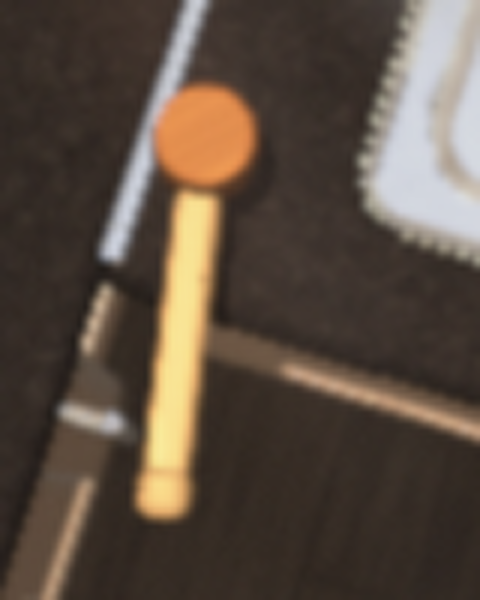

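View pics/b_tin.png

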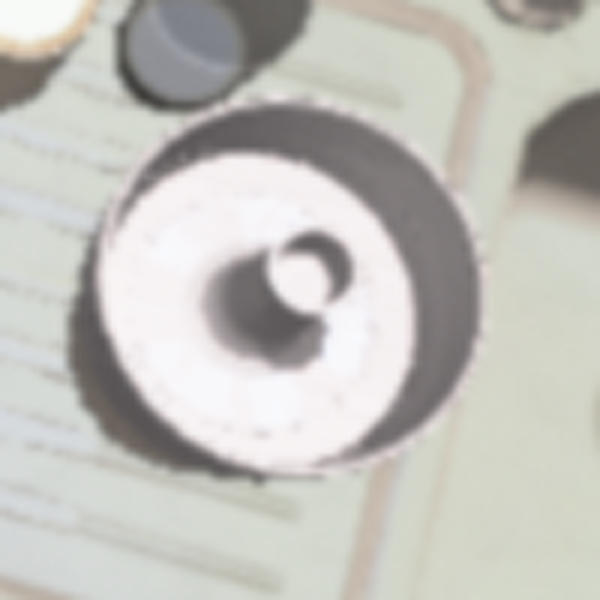

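View pics/b_tin_s.png

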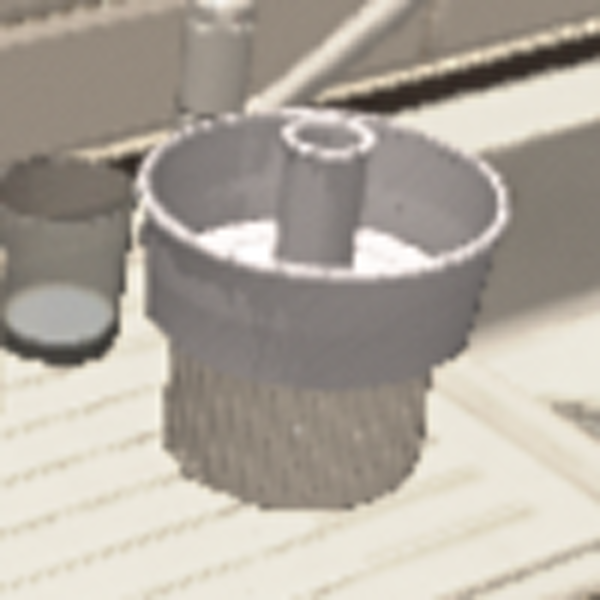

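View pics/b_mallet_s.png

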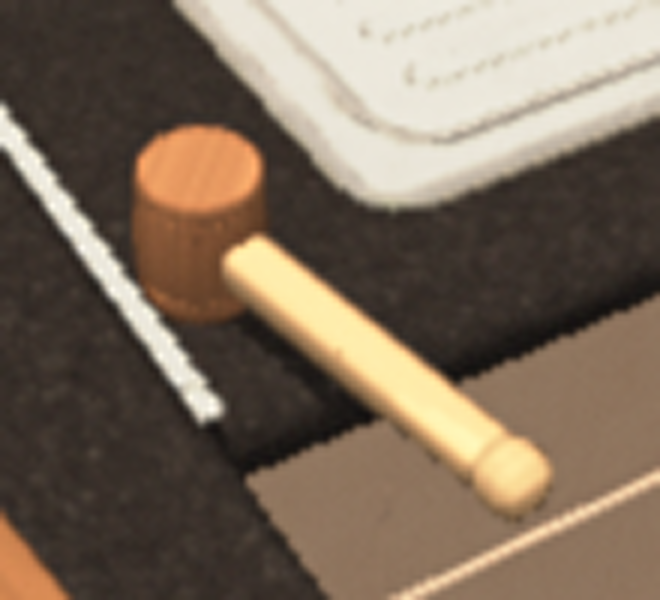

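Run:
```python
from h import *
c=cam('top'); s=cam('scene')
def t(u,v,z): return atz(c,280+u/6-.5,190+v/6-.5,z)
def ts(u,v,z): return atz(s,280+u/6-.5,200+v/6-.5,z)
print('head',t(205,133,.062), ts(200,168,.062))
print('handle end',t(163,495,.041),'near head',t(195,195,.041), 'mid',t(181,345,.041))
print('scene end',ts(490,455,.041), 'near', ts(258,243,.041))
def tt(u,v,z): return atz(c,410+u/6-.5,140+v/6-.5,z)
def tts(u,v,z): return atz(s,340+u/6-.5,100+v/6-.5,z)
print('rim',tt(289,285,.147),'tube',tt(310,273,.174))
for p in((97,285),(481,285),(289,98),(289,472)): print(tt(*p,.147))
print('sc rim',tts(325,192,.147),'tube',tts(329,137,.174))
for p in ((180,300),(208,184),(271,190),(248,300)): print('board',atz(c,*p,.022))
```

```text
head [0.55267257 0.13211551 0.062     ] [0.55185504 0.13077176 0.062     ]
handle end [0.38042339 0.14380963 0.041     ] near head [0.52518738 0.13621857 0.041     ] mid [0.45185327 0.13909983 0.041     ]
scene end [0.38954927 0.14565439 0.041     ] near [0.52198159 0.12862752 0.041     ]
rim [ 0.62396658 -0.25741686  0.147     ] tube [ 0.62292882 -0.25714866  0.174     ]
[ 0.61997454 -0.17074662  0.147     ]
[ 0.62796001 -0.34411721  0.147     ]
[ 0.71253633 -0.25984476  0.147     ]
[ 0.53848486 -0.25507361  0.147     ]
sc rim [ 0.62224933 -0.25824213  0.147     ] tube [ 0.62527908 -0.2602735   0.174     ]
board [0.28536214 0.50322099 0.022     ]
board [0.63019388 0.46092325 0.022     ]
board [0.62027336 0.2670931  0.022     ]
board [0.29421747 0.3084578  0.022     ]
```

```bash
cat >> h.py <<'E'
def box(cx,cy,yaw,L0,L1,W,z,n=30):
    d=np.array([np.cos(yaw),np.sin(yaw)]);p=np.array([-d[1],d[0]])
    t=np.linspace(L0,L1,n);w=np.linspace(-W/2,W/2,8)
    P=[np.r_[np.array([cx,cy])+a*d+b*p,z] for a in t for b in(-W/2,W/2)]+[np.r_[np.array([cx,cy])+a*d+b*p,z] for a in (L0,L1) for b in w]
    return np.array(P)
E
cat > ov.py <<'E'
from h import *
T=cv2.imread('pics/a_top.png')[:,:,::-1];S=cv2.imread('pics/a_scene.png')[:,:,::-1]
hx,hy,hyaw=.5525,.1315,np.radians(-4.5+180)
tx,ty=.6235,-.258
bx,by,byaw=.458,.385,np.radians(-7)
mal=np.r_[ring(hx,hy,.062,.025),box(hx,hy,hyaw,.03,.167,.022,.041)]
tin=np.r_[ring(tx,ty,.147,.0885),ring(tx,ty,.174,.020)]
bd=box(bx,by,byaw,-.165,.165,.22,.022)
g=(0,255,0)
for n,im,cr in (('top',T,((280,190,80,100),(410,140,100,100),(160,170,130,150))),('scene',S,((280,200,110,100),(340,100,100,100),(140,240,220,160)))):
    c=cam(n)
    o=[]
    for P,(u,v,w,h) in zip((mal,tin,bd),cr):
        s=min(400/w,400/h); a=im[v:v+h,u:u+w,::-1]; a=cv2.resize(a,None,fx=s,fy=s,interpolation=cv2.INTER_CUBIC)
        for q in ((proj(c,P)-[u,v]+.5)*s).round().astype(int): cv2.circle(a,(int(q[0]),int(q[1])),1,g,-1)
        o.append(cv2.copyMakeBorder(a,0,400-a.shape[0],0,400-a.shape[1],0))
    cv2.imwrite(f'pics/ov_{n}.png',cv2.resize(np.hstack(o[:2]),(800,400)));cv2.imwrite(f'pics/ovb_{n}.png',o[2])
c=cam('top')
print('mill top',atz(c,264,140,.17),'timer',atz(c,295,177,.03),'spout',atz(c,575,165,.2),atz(c,510,125,.25))
s=cam('scene'); print('mill foot',atz(s,230,242,0),'timer foot',atz(s,263,240,0),'spout',atz(s,430,95,.2),atz(s,385,115,.2))
E
python3 ov.py
```

```text
mill top [0.72535561 0.2729681  0.17      ] timer [0.66242782 0.19580642 0.03      ] spout [ 0.68330498 -0.54467959  0.2       ] [ 0.76421298 -0.35649194  0.25      ]
mill foot [0.70763298 0.26559542 0.        ] timer foot [0.65644576 0.20341184 0.        ] spout [ 0.63537875 -0.45427294  0.2       ] [ 0.64072661 -0.23269039  0.2       ]
```

View pics/ov_top.png

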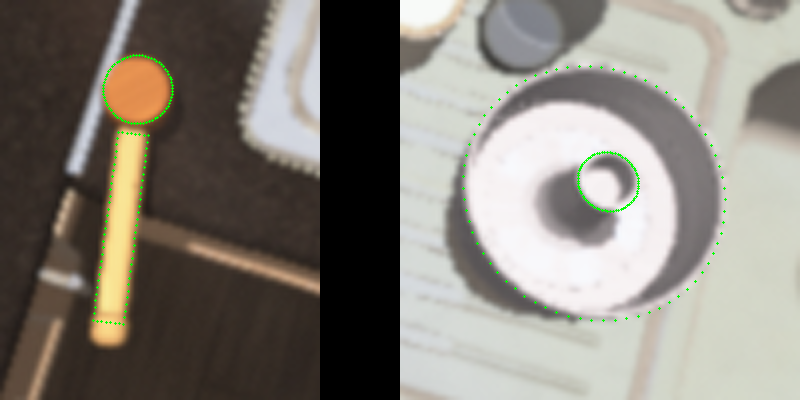

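View pics/ov_scene.png

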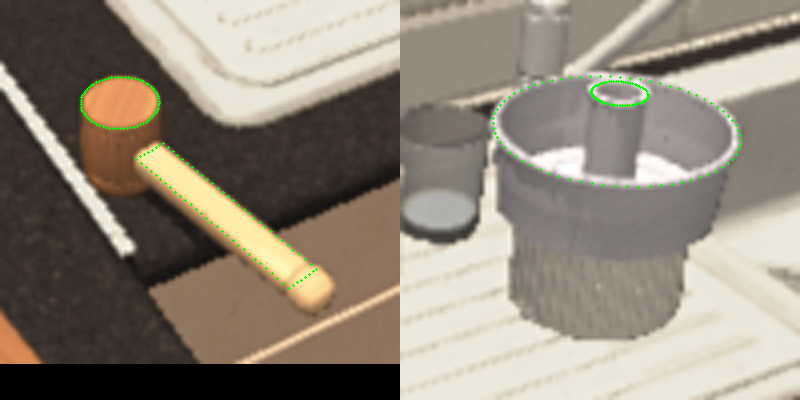

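View pics/ovb_top.png

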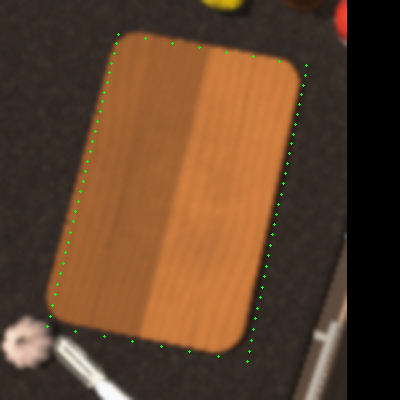

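View pics/ovb_scene.png

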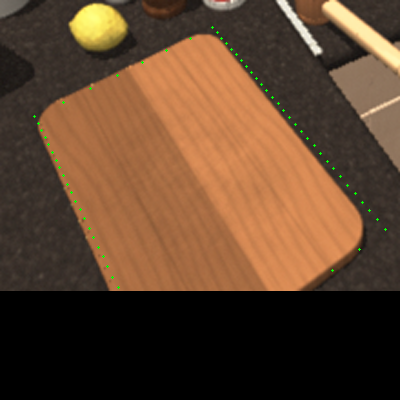

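The overlays fit. That gives head at (0.5525, 0.1315) with handle yaw −4.5°, tin axis at (0.6235, −0.258) and board centre near (0.459, 0.387). I'll move to the mallet by an arc that stays high.

Call:
step_arm(
  series=[
    {"x": 0.035, "y": 0.035, "z": 0.005, "claw": 100},
    {"x": 0.07, "y": 0.07, "z": 0.01, "az": -2, "claw": 100},
    {"x": 0.105, "y": 0.105, "z": 0.015, "az": -4, "claw": 100},
    {"x": 0.14, "y": 0.14, "z": 0.02, "az": -6, "claw": 100},
    {"x": 0.175, "y": 0.175, "z": 0.025, "az": -8, "claw": 100},
    {"x": 0.21, "y": 0.21, "z": 0.03, "az": -10, "claw": 100},
    {"x": 0.245, "y": 0.245, "z": 0.03, "az": -12, "claw": 100},
    {"x": 0.28, "y": 0.28, "z": 0.03, "az": -14, "claw": 100},
    {"x": 0.315, "y": 0.315, "z": 0.03, "az": -16, "claw": 100},
    {"x": 0.345, "y": 0.35, "z": 0.03, "az": -18, "claw": 100},
    {"x": 0.37, "y": 0.39, "z": 0.03, "az": -20, "claw": 100},
    {"x": 0.38, "y": 0.435, "z": 0.03, "az": -21.2, "claw": 100},
  ],
  squeeze=58,
)

```text
invalid input
```

Call:
step_arm(
  series=[
    {"ax": 0, "ay": 0, "az": 0, "x": 0.035, "y": 0.035, "z": 0.005, "claw": 100},
    {"ax": 0, "ay": 0, "x": 0.07, "y": 0.07, "z": 0.01, "az": -2, "claw": 100},
    {"ax": 0, "ay": 0, "x": 0.105, "y": 0.105, "z": 0.015, "az": -4, "claw": 100},
    {"ax": 0, "ay": 0, "x": 0.14, "y": 0.14, "z": 0.02, "az": -6, "claw": 100},
    {"ax": 0, "ay": 0, "x": 0.175, "y": 0.175, "z": 0.025, "az": -8, "claw": 100},
    {"ax": 0, "ay": 0, "x": 0.21, "y": 0.21, "z": 0.03, "az": -10, "claw": 100},
    {"ax": 0, "ay": 0, "x": 0.245, "y": 0.245, "z": 0.03, "az": -12, "claw": 100},
    {"ax": 0, "ay": 0, "x": 0.28, "y": 0.28, "z": 0.03, "az": -14, "claw": 100},
    {"ax": 0, "ay": 0, "x": 0.315, "y": 0.315, "z": 0.03, "az": -16, "claw": 100},
    {"ax": 0, "ay": 0, "x": 0.345, "y": 0.35, "z": 0.03, "az": -18, "claw": 100},
    {"ax": 0, "ay": 0, "x": 0.37, "y": 0.39, "z": 0.03, "az": -20, "claw": 100},
    {"ax": 0, "ay": 0, "x": 0.38, "y": 0.435, "z": 0.03, "az": -21.2, "claw": 100},
  ],
  squeeze=58,
)

```text
time_s: 1.35
tool_pos: [0.5679, -0.1861, 0.2598]
tool_rot: [-180.0, 0.0, -4.6]
force: [1.2, 0.1, -0.7]
grip_width: 0.0867
```

Call:
step_arm(
  series=[
    {"ax": 0, "ay": 0, "az": 0, "x": -0.008, "y": 0.045, "z": 0, "claw": 100},
    {"ax": 0, "ay": 0, "az": 0, "x": -0.017, "y": 0.09, "z": -0.01, "claw": 100},
    {"ax": 0, "ay": 0, "az": 0, "x": -0.025, "y": 0.135, "z": -0.02, "claw": 100},
    {"ax": 0, "ay": 0, "az": 0, "x": -0.034, "y": 0.18, "z": -0.04, "claw": 100},
    {"ax": 0, "ay": 0, "az": 0, "x": -0.042, "y": 0.22, "z": -0.06, "claw": 100},
    {"ax": 0, "ay": 0, "az": 0, "x": -0.05, "y": 0.26, "z": -0.08, "claw": 100},
    {"ax": 0, "ay": 0, "az": 0, "x": -0.058, "y": 0.295, "z": -0.11, "claw": 100},
    {"ax": 0, "ay": 0, "az": 0, "x": -0.063, "y": 0.323, "z": -0.14, "claw": 100},
    {"ax": 0, "ay": 0, "az": 0, "x": -0.063, "y": 0.323, "z": -0.14, "claw": 100},
  ],
)

```text
time_s: 2.25
tool_pos: [0.4987, 0.1395, 0.1168]
tool_rot: [-180.0, 0.4, -4.1]
force: [0.0, -0.0, -0.0]
grip_width: 0.0869
```

Run:
```python
from h import *
o=status.get_obs(); print(o['time_s'],o['tool_pos'],o['tool_rot'],o['qpos'],o['force'])
im=vision.read_camera('wrist'); c=cam('wrist',o)
hx,hy=.5525,.1315;y=np.radians(175.5)
crop(im,0,0,640,400,1.25,'c_w',[(proj(c,np.r_[ring(hx,hy,.062,.025),box(hx,hy,y,.03,.167,.022,.041)]),(0,255,0))])
```

```text
2.25 [0.4986795  0.13952075 0.11676181] [-179.97617335    0.44889437   -4.09276569] [  15.92147184   10.74450341  -37.37167539  108.29977865    7.01519421
   63.69488999 -118.22112036] [ 0.01572851 -0.04634443 -0.02034709]
```

View pics/c_w.png

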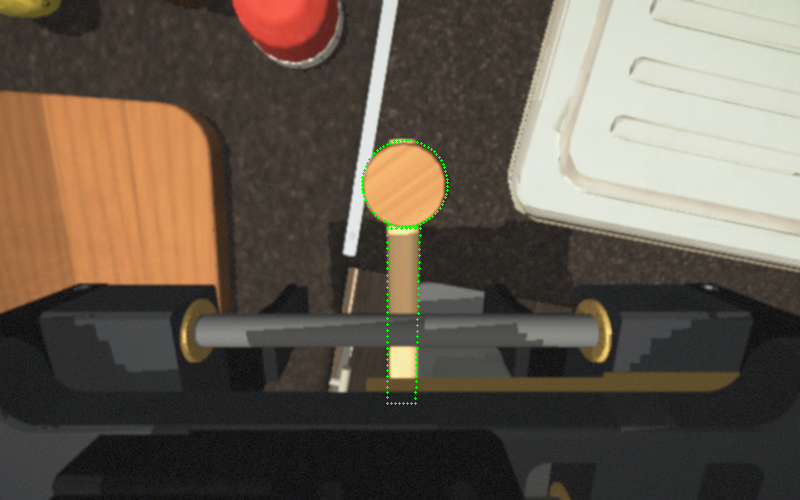

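The wrist view confirms the mallet fit: head at (405,184), with the handle straight below it between the fingers. Now I descend and grip.

Call:
step_arm(
  series=[
    {"ax": 0, "ay": 0, "az": 0, "x": 0, "y": 0, "z": -0.03, "claw": 100},
    {"ax": 0, "ay": 0, "az": 0, "x": 0, "y": 0, "z": -0.06, "claw": 100},
    {"ax": 0, "ay": 0, "az": 0, "x": 0, "y": 0, "z": -0.085, "claw": 100},
    {"ax": 0, "ay": 0, "az": 0, "x": 0, "y": 0, "z": -0.1, "claw": 100},
    {"ax": 0, "ay": 0, "az": 0, "x": 0, "y": 0, "z": -0.1, "claw": 100},
    {"ax": 0, "ay": 0, "az": 0, "x": 0, "y": 0, "z": -0.1, "claw": 100},
  ],
)

```text
time_s: 2.9
tool_pos: [0.5044, 0.1349, 0.0216]
tool_rot: [-180.0, -0.1, -4.6]
force: [0.7, 0.4, 0.6]
grip_width: 0.0864
```

Call:
step_arm(
  series=[
    {"ax": 0, "ay": 0, "az": 0, "x": 0, "y": 0, "z": -0.001, "claw": 0},
    {"ax": 0, "ay": 0, "az": 0, "x": 0, "y": 0, "z": -0.001, "claw": 0},
    {"ax": 0, "ay": 0, "az": 0, "x": 0, "y": 0, "z": -0.001, "claw": 0},
    {"ax": 0, "ay": 0, "az": 0, "x": 0, "y": 0, "z": -0.001, "claw": 0},
    {"ax": 0, "ay": 0, "az": 0, "x": 0, "y": 0, "z": -0.001, "claw": 0},
    {"ax": 0, "ay": 0, "az": 0, "x": 0, "y": 0, "z": -0.001, "claw": 0},
  ],
  squeeze=60,
)

```text
time_s: 3.5
tool_pos: [0.5034, 0.1353, 0.0197]
tool_rot: [180.0, -0.0, -4.5]
force: [-0.1, -0.0, 0.0]
grip_width: 0.0468
```

Call:
step_arm(
  series=[
    {"ax": 0, "ay": 0, "az": 0, "x": 0, "y": 0, "z": 0, "claw": 0},
    {"ax": 0, "ay": 0, "az": 0, "x": 0, "y": 0, "z": 0, "claw": 0},
    {"ax": 0, "ay": 0, "az": 0, "x": 0, "y": 0, "z": 0, "claw": 0},
    {"ax": 0, "ay": 0, "az": 0, "x": 0, "y": 0, "z": 0, "claw": 0},
    {"ax": 0, "ay": 0, "az": 0, "x": 0, "y": 0, "z": 0, "claw": 0},
    {"ax": 0, "ay": 0, "az": 0, "x": 0, "y": 0, "z": 0, "claw": 0},
  ],
)

```text
time_s: 4.1
tool_pos: [0.5032, 0.1351, 0.0195]
tool_rot: [180.0, 0.0, -4.5]
force: [-0.5, -1.2, 0.5]
grip_width: 0.0213
```

Gripped at 21 mm. Next I lift and go to hover over the left side of the rim.

Call:
step_arm(
  series=[
    {"ax": 0, "ay": 0, "az": 0, "x": 0, "y": 0, "z": 0.02, "claw": 0},
    {"ax": 0, "ay": 0, "az": 0, "x": 0, "y": -0.01, "z": 0.05, "claw": 0},
    {"ax": 0, "ay": 0, "az": -2, "x": 0.01, "y": -0.04, "z": 0.085, "claw": 0},
    {"ax": 0, "ay": 0, "az": -5, "x": 0.02, "y": -0.075, "z": 0.115, "claw": 0},
    {"ax": 0, "ay": 0, "az": -8, "x": 0.03, "y": -0.11, "z": 0.145, "claw": 0},
    {"ax": 0, "ay": 0, "az": -11, "x": 0.04, "y": -0.15, "z": 0.165, "claw": 0},
    {"ax": 0, "ay": 0, "az": -14, "x": 0.05, "y": -0.19, "z": 0.18, "claw": 0},
    {"ax": 0, "ay": 0, "az": -17, "x": 0.06, "y": -0.23, "z": 0.185, "claw": 0},
    {"ax": 0, "ay": 0, "az": -19, "x": 0.07, "y": -0.265, "z": 0.185, "claw": 0},
    {"ax": 0, "ay": 0, "az": -20.5, "x": 0.0755, "y": -0.2865, "z": 0.185, "claw": 0},
    {"ax": 0, "ay": 0, "az": -20.5, "x": 0.0755, "y": -0.2865, "z": 0.175, "claw": 0},
    {"ax": 0, "ay": 0, "az": -20.5, "x": 0.0755, "y": -0.2865, "z": 0.165, "claw": 0},
  ],
)

```text
time_s: 5.3
tool_pos: [0.5785, -0.1501, 0.1832]
tool_rot: [-179.9, 0.1, -25.0]
force: [-0.0, -0.2, -3.1]
grip_width: 0.0215
```

Run:
```python
from h import *
o=status.get_obs(); print(o['time_s'],o['tool_pos'],o['tool_rot'],o['qpos'],o['force'])
im=vision.read_camera('wrist'); c=cam('wrist',o)
crop(im,0,0,640,400,1.25,'d_w',[(proj(c,ring(.6235,-.258,.147,.0855)),(0,255,0))])
im=vision.read_camera('scene'); crop(im,300,60,200,130,4,'d_s',[(proj(cam('scene'),ring(.6235,-.258,.147,.0855)),(0,255,0))])
```

```text
5.3 [ 0.57846709 -0.15008806  0.18320928] [-1.79935587e+02  1.22562315e-01 -2.50116458e+01] [  32.68581945   15.30675309  -24.38009763   93.77083517    6.46282004
   72.4373452  -107.90581043] [-0.03844667 -0.17193672 -3.12303746]
```

View pics/d_w.png

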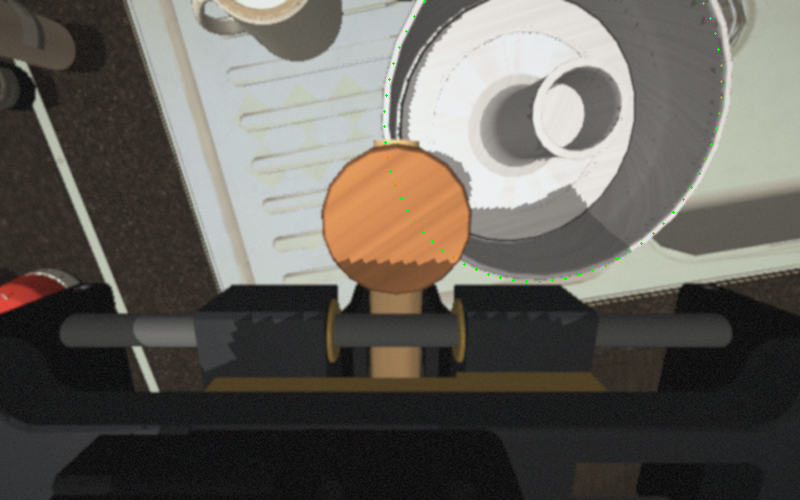

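View pics/d_s.png

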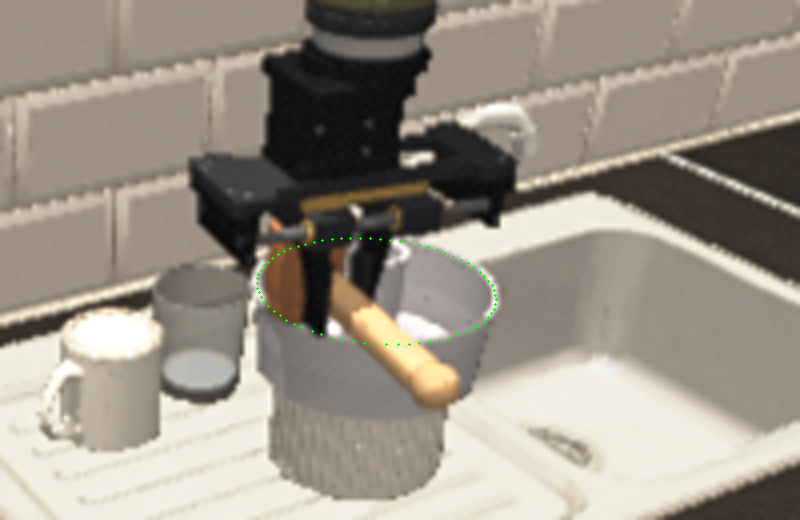

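Call:
step_arm(
  series=[
    {"ax": 0, "ay": 0, "az": 0, "x": 0, "y": 0, "z": -0.008, "claw": 0},
    {"ax": 0, "ay": 0, "az": 0, "x": 0, "y": 0, "z": -0.013, "claw": 0},
    {"ax": 0, "ay": 0, "az": 0, "x": 0, "y": 0, "z": -0.015, "claw": 0},
    {"ax": 0, "ay": 0, "az": 0, "x": 0, "y": 0, "z": -0.017, "claw": 0},
    {"ax": 0, "ay": 0, "az": 0, "x": 0, "y": 0, "z": -0.0185, "claw": 0},
  ],
)

```text
time_s: 5.9
tool_pos: [0.579, -0.1512, 0.1662]
tool_rot: [180.0, -0.0, -25.0]
force: [-0.8, -0.1, -2.9]
grip_width: 0.0212
```

Call:
step_arm(
  series=[
    {"ax": 0, "ay": 0, "az": 0, "x": 0, "y": 0, "z": -0.0015, "claw": 0},
    {"ax": 0, "ay": 0, "az": 0, "x": 0, "y": 0, "z": -0.003, "claw": 0},
  ],
)

```text
time_s: 6.1
tool_pos: [0.5794, -0.1508, 0.164]
tool_rot: [-180.0, -0.1, -25.0]
force: [-1.0, 2.0, 1.8]
grip_width: 0.0215
```

Call:
step_arm(
  series=[
    {"ax": 0, "ay": 0, "az": 0, "x": 0, "y": 0, "z": -0.0015, "claw": 0},
    {"ax": 0, "ay": 0, "az": 0, "x": 0, "y": 0, "z": -0.003, "claw": 0},
  ],
)

```text
time_s: 6.3
tool_pos: [0.5795, -0.1508, 0.1606]
tool_rot: [-180.0, -0.1, -25.0]
force: [-0.8, 1.7, 1.0]
grip_width: 0.0214
```

Call:
step_arm(
  series=[
    {"ax": 0, "ay": 0, "az": 0, "x": 0, "y": 0.005, "z": 0.045, "claw": 0},
    {"ax": 0, "ay": 0, "az": 8, "x": 0, "y": -0.035, "z": 0.055, "claw": 0},
    {"ax": 0, "ay": 0, "az": 16, "x": 0, "y": -0.075, "z": 0.055, "claw": 0},
    {"ax": 0, "ay": 0, "az": 24, "x": 0, "y": -0.115, "z": 0.055, "claw": 0},
    {"ax": 0, "ay": 0, "az": 32, "x": 0, "y": -0.155, "z": 0.055, "claw": 0},
    {"ax": 0, "ay": 0, "az": 40, "x": 0, "y": -0.19, "z": 0.055, "claw": 0},
    {"ax": 0, "ay": 0, "az": 48, "x": 0, "y": -0.213, "z": 0.045, "claw": 0},
    {"ax": 0, "ay": 0, "az": 50, "x": 0, "y": -0.213, "z": 0.025, "claw": 0},
    {"ax": 0, "ay": 0, "az": 50, "x": 0, "y": -0.213, "z": 0.015, "claw": 0},
    {"ax": 0, "ay": 0, "az": 50, "x": 0, "y": -0.213, "z": 0.01, "claw": 0},
  ],
)

```text
time_s: 7.3
tool_pos: [0.5779, -0.3634, 0.1677]
tool_rot: [-179.8, 0.1, 24.9]
force: [-0.9, 0.6, -2.7]
grip_width: 0.0214
```

Run:
```python
from h import *
o=status.get_obs(); print(o['time_s'],o['tool_pos'],o['tool_rot'],o['qpos'],o['force'])
im=vision.read_camera('wrist'); c=cam('wrist',o)
crop(im,0,0,640,400,1.25,'e_w',[(proj(c,ring(.6235,-.258,.147,.0855)),(0,255,0))])
im=vision.read_camera('scene'); crop(im,330,100,110,90,7,'e_s',[(proj(cam('scene'),ring(.6235,-.258,.147,.0885)),(0,255,0))])
```

```text
7.3 [ 0.57794982 -0.36335816  0.16769877] [-1.79823127e+02  1.01974184e-01  2.49337300e+01] [ 47.96246144  26.34864814 -24.65238714  81.69097699  11.03813657
  74.55609652 -42.47101037] [-0.87740923  0.63791207 -2.67219186]
```

View pics/e_w.png

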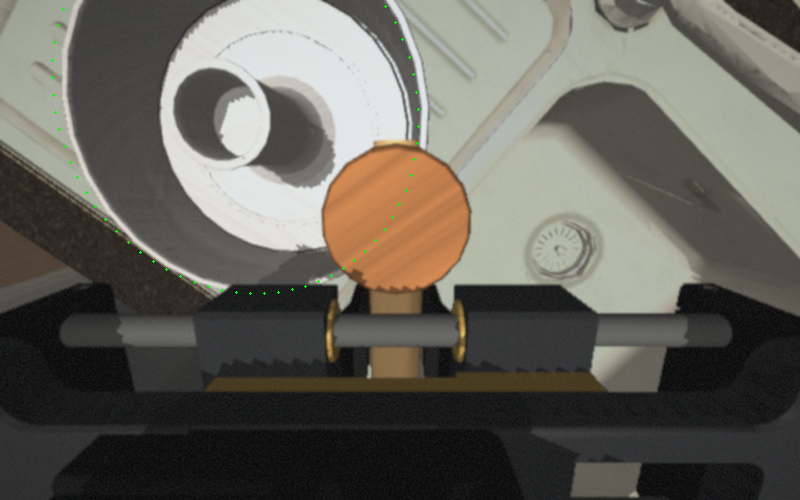

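View pics/e_s.png

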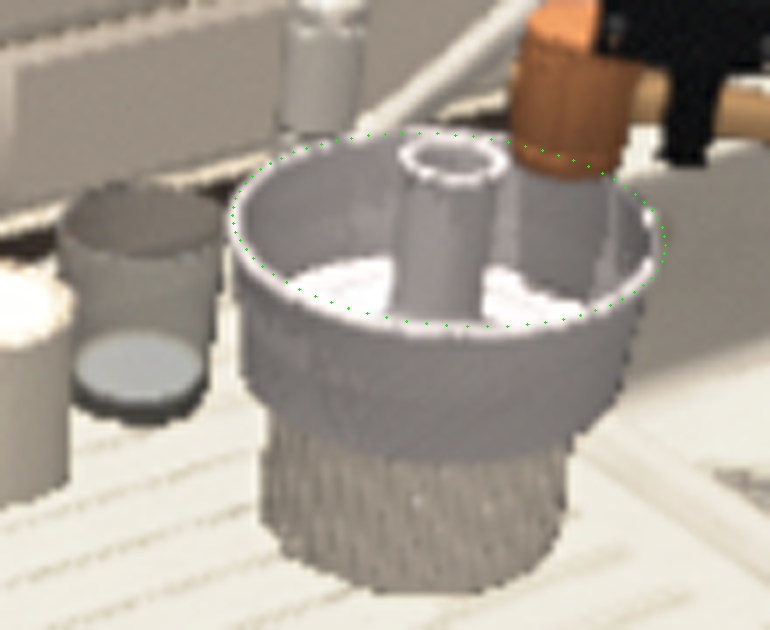

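The left rim is a few mm below the original ring, and the mallet is just above the right rim. Now I press the right side.

Call:
step_arm(
  series=[
    {"ax": 0, "ay": 0, "az": 0, "x": 0, "y": 0, "z": -0.0035, "claw": 0},
    {"ax": 0, "ay": 0, "az": 0, "x": 0, "y": 0, "z": -0.005, "claw": 0},
    {"ax": 0, "ay": 0, "az": 0, "x": 0, "y": 0, "z": -0.0065, "claw": 0},
  ],
)

```text
time_s: 7.7
tool_pos: [0.5796, -0.3643, 0.1651]
tool_rot: [179.9, -0.1, 25.0]
force: [-0.7, 0.1, 0.8]
grip_width: 0.0208
```

Call:
step_arm(
  series=[
    {"ax": 0, "ay": 0, "az": 0, "x": 0, "y": 0, "z": -0.0015, "claw": 0},
    {"ax": 0, "ay": 0, "az": 0, "x": 0, "y": 0, "z": -0.003, "claw": 0},
    {"ax": 0, "ay": 0, "az": 0, "x": 0, "y": 0, "z": -0.0045, "claw": 0},
  ],
)

```text
time_s: 8.0
tool_pos: [0.5791, -0.3655, 0.1598]
tool_rot: [179.8, -0.0, 24.9]
force: [-0.2, -2.6, 1.0]
grip_width: 0.0215
```

Call:
step_arm(
  series=[
    {"ax": 0, "ay": 0, "az": 0, "x": 0, "y": -0.003, "z": 0.045, "claw": 0},
    {"ax": 0, "ay": 0, "az": -8, "x": 0, "y": 0.035, "z": 0.055, "claw": 0},
    {"ax": 0, "ay": 0, "az": -16, "x": 0, "y": 0.075, "z": 0.055, "claw": 0},
    {"ax": 0, "ay": 0, "az": -24, "x": 0, "y": 0.115, "z": 0.055, "claw": 0},
    {"ax": 0, "ay": 0, "az": -32, "x": 0, "y": 0.155, "z": 0.055, "claw": 0},
    {"ax": 0, "ay": 0, "az": -40, "x": 0, "y": 0.19, "z": 0.055, "claw": 0},
    {"ax": 0, "ay": 0, "az": -48, "x": 0, "y": 0.213, "z": 0.045, "claw": 0},
    {"ax": 0, "ay": 0, "az": -50, "x": 0, "y": 0.213, "z": 0.025, "claw": 0},
    {"ax": 0, "ay": 0, "az": -50, "x": 0, "y": 0.213, "z": 0.014, "claw": 0},
    {"ax": 0, "ay": 0, "az": -50, "x": 0, "y": 0.213, "z": 0.009, "claw": 0},
    {"ax": 0, "ay": 0, "az": -50, "x": 0, "y": 0.213, "z": 0.006, "claw": 0},
    {"ax": 0, "ay": 0, "az": -50, "x": 0, "y": 0.213, "z": 0.003, "claw": 0},
  ],
)

```text
time_s: 9.2
tool_pos: [0.5791, -0.1521, 0.1622]
tool_rot: [-180.0, -0.0, -25.1]
force: [0.2, -0.7, -2.9]
grip_width: 0.0214
```

Call:
step_arm(
  series=[
    {"ax": 0, "ay": 0, "az": 0, "x": 0, "y": 0, "z": -0.0015, "claw": 0},
    {"ax": 0, "ay": 0, "az": 0, "x": 0, "y": 0, "z": -0.003, "claw": 0},
    {"ax": 0, "ay": 0, "az": 0, "x": 0, "y": 0, "z": -0.0045, "claw": 0},
    {"ax": 0, "ay": 0, "az": 0, "x": 0, "y": 0, "z": -0.006, "claw": 0},
  ],
)

```text
time_s: 9.6
tool_pos: [0.5794, -0.1509, 0.1567]
tool_rot: [-180.0, -0.1, -25.0]
force: [0.6, 2.1, 0.4]
grip_width: 0.0212
```

Run:
```python
from h import *
o=status.get_obs(); print(o['time_s'],o['tool_pos'],o['tool_rot'],o['force'])
im=vision.read_camera('scene'); crop(im,330,100,110,90,7,'f_s',[(proj(cam('scene'),ring(.6235,-.258,.141,.0885)),(0,255,0))])
im=vision.read_camera('wrist'); crop(im,0,0,640,400,1.25,'f_w')
```

```text
9.6 [ 0.57936047 -0.15086739  0.15672898] [-1.79961156e+02 -6.00698663e-02 -2.50199227e+01] [0.60188368 2.11277982 0.39202691]
```

View pics/f_s.png

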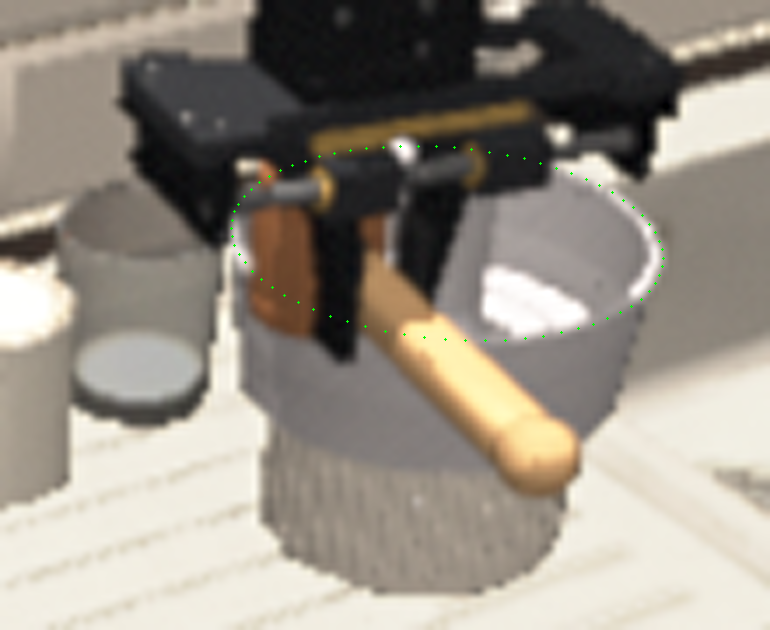

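View pics/f_w.png

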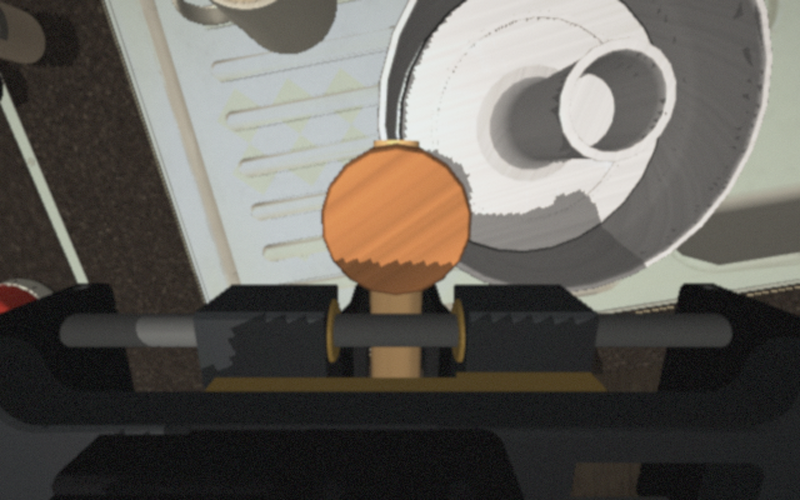

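Call:
step_arm(
  series=[
    {"ax": 0, "ay": 0, "az": 0, "x": 0, "y": 0.003, "z": 0.045, "claw": 0},
    {"ax": 0, "ay": 0, "az": 8, "x": 0, "y": -0.035, "z": 0.06, "claw": 0},
    {"ax": 0, "ay": 0, "az": 16, "x": 0, "y": -0.075, "z": 0.06, "claw": 0},
    {"ax": 0, "ay": 0, "az": 24, "x": 0, "y": -0.115, "z": 0.06, "claw": 0},
    {"ax": 0, "ay": 0, "az": 32, "x": 0, "y": -0.155, "z": 0.06, "claw": 0},
    {"ax": 0, "ay": 0, "az": 40, "x": 0, "y": -0.19, "z": 0.06, "claw": 0},
    {"ax": 0, "ay": 0, "az": 48, "x": 0, "y": -0.213, "z": 0.045, "claw": 0},
    {"ax": 0, "ay": 0, "az": 50, "x": 0, "y": -0.213, "z": 0.025, "claw": 0},
    {"ax": 0, "ay": 0, "az": 50, "x": 0, "y": -0.213, "z": 0.014, "claw": 0},
    {"ax": 0, "ay": 0, "az": 50, "x": 0, "y": -0.213, "z": 0.009, "claw": 0},
    {"ax": 0, "ay": 0, "az": 50, "x": 0, "y": -0.213, "z": 0.006, "claw": 0},
    {"ax": 0, "ay": 0, "az": 50, "x": 0, "y": -0.213, "z": 0.004, "claw": 0},
  ],
)

```text
time_s: 10.9
tool_pos: [0.5796, -0.3635, 0.1608]
tool_rot: [179.9, -0.0, 25.0]
force: [0.5, 0.0, -3.0]
grip_width: 0.0214
```

Call:
step_arm(
  series=[
    {"ax": 0, "ay": 0, "az": 0, "x": 0, "y": 0, "z": -0.0015, "claw": 0},
    {"ax": 0, "ay": 0, "az": 0, "x": 0, "y": 0, "z": -0.003, "claw": 0},
    {"ax": 0, "ay": 0, "az": 0, "x": 0, "y": 0, "z": -0.0045, "claw": 0},
    {"ax": 0, "ay": 0, "az": 0, "x": 0, "y": 0, "z": -0.006, "claw": 0},
    {"ax": 0, "ay": 0, "az": 0, "x": 0, "y": 0, "z": -0.0075, "claw": 0},
  ],
)

```text
time_s: 11.4
tool_pos: [0.5791, -0.3649, 0.153]
tool_rot: [179.9, -0.0, 24.9]
force: [-0.1, -1.1, -1.1]
grip_width: 0.0216
```

Run:
```python
from h import *
o=status.get_obs(); print(o['time_s'],o['tool_pos'],o['tool_rot'],o['force'])
im=vision.read_camera('scene'); crop(im,330,100,110,90,7,'g_s',[(proj(cam('scene'),ring(.6235,-.258,.136,.0885)),(0,255,0))])
```

```text
11.4 [ 0.57905964 -0.36489558  0.15295028] [ 1.79914905e+02 -2.13276814e-02  2.49295296e+01] [-0.10767981 -1.13856875 -1.13157928]
```

View pics/g_s.png

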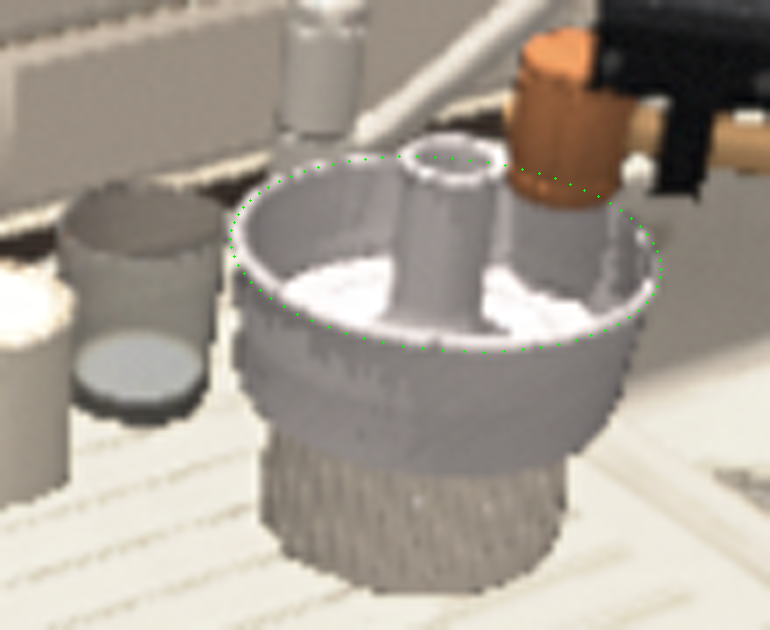

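It is level at about 11 mm down and the holding force is fading. Next is the left side.

Call:
step_arm(
  series=[
    {"ax": 0, "ay": 0, "az": 0, "x": 0, "y": -0.003, "z": 0.045, "claw": 0},
    {"ax": 0, "ay": 0, "az": -8, "x": 0, "y": 0.035, "z": 0.062, "claw": 0},
    {"ax": 0, "ay": 0, "az": -16, "x": 0, "y": 0.075, "z": 0.062, "claw": 0},
    {"ax": 0, "ay": 0, "az": -24, "x": 0, "y": 0.115, "z": 0.062, "claw": 0},
    {"ax": 0, "ay": 0, "az": -32, "x": 0, "y": 0.155, "z": 0.062, "claw": 0},
    {"ax": 0, "ay": 0, "az": -40, "x": 0, "y": 0.19, "z": 0.062, "claw": 0},
    {"ax": 0, "ay": 0, "az": -48, "x": 0, "y": 0.213, "z": 0.045, "claw": 0},
    {"ax": 0, "ay": 0, "az": -50, "x": 0, "y": 0.213, "z": 0.025, "claw": 0},
    {"ax": 0, "ay": 0, "az": -50, "x": 0, "y": 0.213, "z": 0.014, "claw": 0},
    {"ax": 0, "ay": 0, "az": -50, "x": 0, "y": 0.213, "z": 0.009, "claw": 0},
    {"ax": 0, "ay": 0, "az": -50, "x": 0, "y": 0.213, "z": 0.006, "claw": 0},
    {"ax": 0, "ay": 0, "az": -50, "x": 0, "y": 0.213, "z": 0.004, "claw": 0},
  ],
)

```text
time_s: 12.65
tool_pos: [0.5791, -0.1521, 0.1568]
tool_rot: [-180.0, -0.0, -25.1]
force: [-0.8, 0.3, -2.1]
grip_width: 0.0214
```

Call:
step_arm(
  series=[
    {"ax": 0, "ay": 0, "az": 0, "x": 0, "y": 0, "z": -0.0015, "claw": 0},
    {"ax": 0, "ay": 0, "az": 0, "x": 0, "y": 0, "z": -0.003, "claw": 0},
    {"ax": 0, "ay": 0, "az": 0, "x": 0, "y": 0, "z": -0.0045, "claw": 0},
    {"ax": 0, "ay": 0, "az": 0, "x": 0, "y": 0, "z": -0.006, "claw": 0},
    {"ax": 0, "ay": 0, "az": 0, "x": 0, "y": 0, "z": -0.0075, "claw": 0},
  ],
)

```text
time_s: 13.15
tool_pos: [0.579, -0.1512, 0.1491]
tool_rot: [-180.0, -0.0, -25.0]
force: [-0.4, 0.6, -3.1]
grip_width: 0.0217
```

Run:
```python
from h import *
o=status.get_obs(); print(o['time_s'],o['tool_pos'],o['tool_rot'],o['force'])
im=vision.read_camera('scene'); crop(im,330,100,110,90,7,'i_s',[(proj(cam('scene'),ring(.6235,-.258,.132,.0885)),(0,255,0))])
```

```text
13.15 [ 0.57901464 -0.15118087  0.14909459] [-1.79996232e+02 -2.14148467e-02 -2.50300551e+01] [-0.35653719  0.62445602 -3.07338746]
```

View pics/i_s.png

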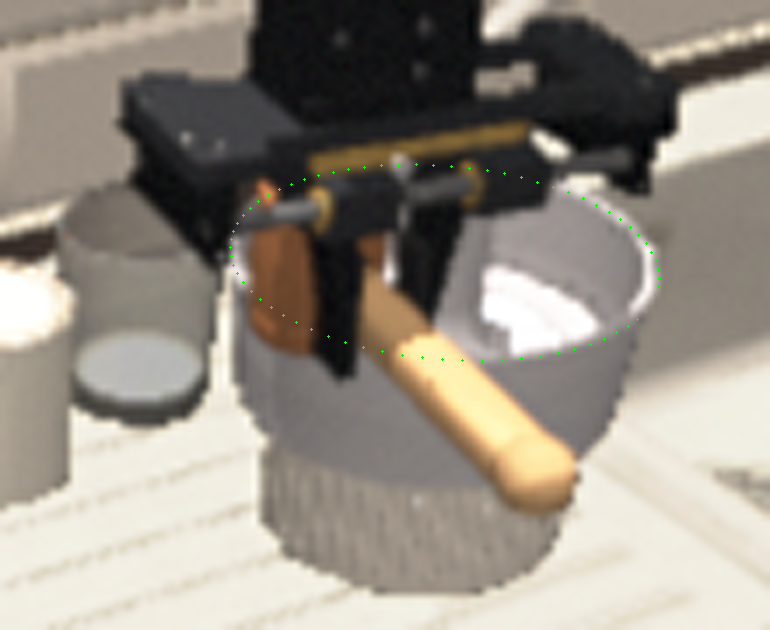

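Call:
step_arm(
  series=[
    {"ax": 0, "ay": 0, "az": 0, "x": 0, "y": 0.003, "z": 0.045, "claw": 0},
    {"ax": 0, "ay": 0, "az": 8, "x": 0, "y": -0.035, "z": 0.065, "claw": 0},
    {"ax": 0, "ay": 0, "az": 16, "x": 0, "y": -0.075, "z": 0.065, "claw": 0},
    {"ax": 0, "ay": 0, "az": 24, "x": 0, "y": -0.115, "z": 0.065, "claw": 0},
    {"ax": 0, "ay": 0, "az": 32, "x": 0, "y": -0.155, "z": 0.065, "claw": 0},
    {"ax": 0, "ay": 0, "az": 40, "x": 0, "y": -0.19, "z": 0.065, "claw": 0},
    {"ax": 0, "ay": 0, "az": 48, "x": 0, "y": -0.213, "z": 0.045, "claw": 0},
    {"ax": 0, "ay": 0, "az": 50, "x": 0, "y": -0.213, "z": 0.025, "claw": 0},
    {"ax": 0, "ay": 0, "az": 50, "x": 0, "y": -0.213, "z": 0.014, "claw": 0},
    {"ax": 0, "ay": 0, "az": 50, "x": 0, "y": -0.213, "z": 0.009, "claw": 0},
    {"ax": 0, "ay": 0, "az": 50, "x": 0, "y": -0.213, "z": 0.006, "claw": 0},
  ],
)

```text
time_s: 14.3
tool_pos: [0.5793, -0.3632, 0.155]
tool_rot: [-180.0, -0.0, 25.0]
force: [-0.6, 1.0, -2.4]
grip_width: 0.0209
```

Run:
```python
from h import *
o=status.get_obs(); print(o['time_s'],o['tool_pos'],o['tool_rot'],o['force'])
im=vision.read_camera('scene'); crop(im,330,100,110,90,7,'j_s',[(proj(cam('scene'),ring(.6235,-.258,.132,.0885)),(0,255,0))])
```

```text
14.3 [ 0.57930807 -0.36316528  0.15502826] [-1.79990595e+02 -1.04095561e-02  2.50114593e+01] [-0.59486823  0.9594693  -2.41942289]
```

View pics/j_s.png

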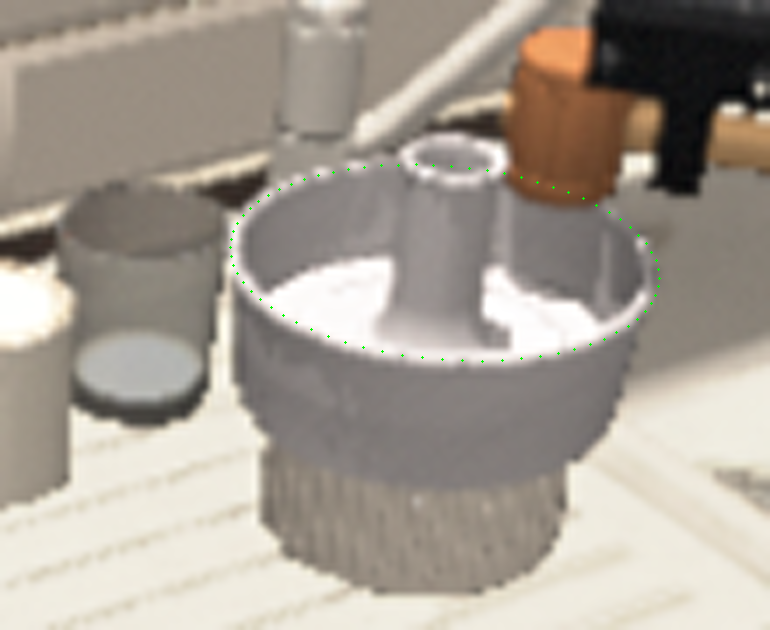

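Call:
step_arm(
  series=[
    {"ax": 0, "ay": 0, "az": 0, "x": 0, "y": 0, "z": -0.002, "claw": 0},
    {"ax": 0, "ay": 0, "az": 0, "x": 0, "y": 0, "z": -0.004, "claw": 0},
    {"ax": 0, "ay": 0, "az": 0, "x": 0, "y": 0, "z": -0.006, "claw": 0},
    {"ax": 0, "ay": 0, "az": 0, "x": 0, "y": 0, "z": -0.008, "claw": 0},
    {"ax": 0, "ay": 0, "az": 0, "x": 0, "y": 0, "z": -0.0095, "claw": 0},
    {"ax": 0, "ay": 0, "az": 0, "x": 0, "y": 0, "z": -0.011, "claw": 0},
  ],
)

```text
time_s: 14.95
tool_pos: [0.5788, -0.3642, 0.1439]
tool_rot: [-180.0, 0.0, 25.0]
force: [0.4, -0.2, -3.1]
grip_width: 0.0213
```

Run:
```python
from h import *
o=status.get_obs(); print(o['time_s'],o['tool_pos'],o['tool_rot'],o['force'])
im=vision.read_camera('scene'); crop(im,330,100,110,90,7,'k_s',[(proj(cam('scene'),ring(.6235,-.258,.128,.0885)),(0,255,0))])
```

```text
14.95 [ 0.57876968 -0.36418065  0.1438672 ] [-1.79992376e+02  1.02988385e-02  2.49618320e+01] [ 0.42979357 -0.19121335 -3.06139765]
```

View pics/k_s.png

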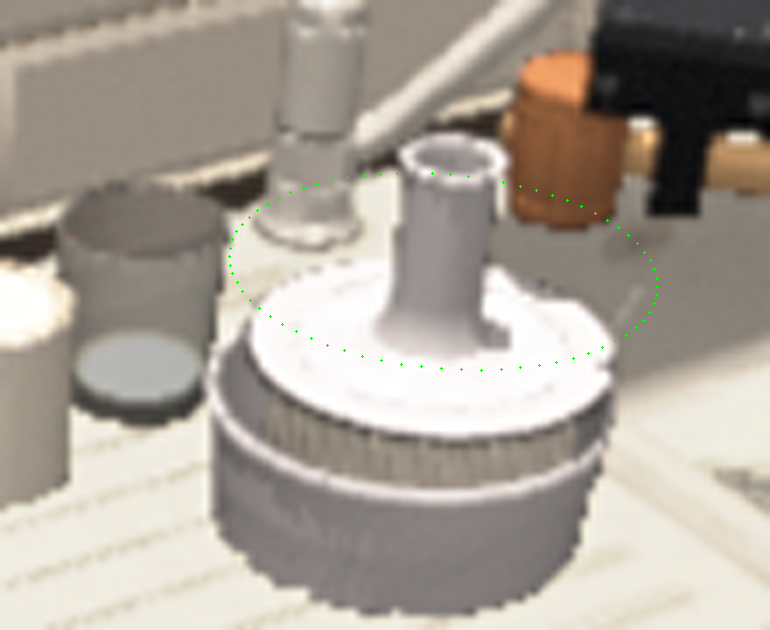

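The sleeve has dropped round the dish and the base is still on top, tube at crop (455,160). Now I return the mallet to its original place.

Call:
step_arm(
  series=[
    {"ax": 0, "ay": 0, "az": 0, "x": 0, "y": -0.002, "z": 0.045, "claw": 0},
    {"ax": 0, "ay": 0, "az": -2, "x": 0, "y": 0.02, "z": 0.08, "claw": 0},
    {"ax": 0, "ay": 0, "az": -5, "x": -0.01, "y": 0.065, "z": 0.085, "claw": 0},
    {"ax": 0, "ay": 0, "az": -8, "x": -0.018, "y": 0.11, "z": 0.085, "claw": 0},
    {"ax": 0, "ay": 0, "az": -11, "x": -0.025, "y": 0.155, "z": 0.085, "claw": 0},
    {"ax": 0, "ay": 0, "az": -14, "x": -0.032, "y": 0.2, "z": 0.085, "claw": 0},
    {"ax": 0, "ay": 0, "az": -17, "x": -0.04, "y": 0.245, "z": 0.08, "claw": 0},
    {"ax": 0, "ay": 0, "az": -20, "x": -0.046, "y": 0.29, "z": 0.07, "claw": 0},
    {"ax": 0, "ay": 0, "az": -23, "x": -0.053, "y": 0.335, "z": 0.055, "claw": 0},
    {"ax": 0, "ay": 0, "az": -25, "x": -0.06, "y": 0.378, "z": 0.035, "claw": 0},
    {"ax": 0, "ay": 0, "az": -27, "x": -0.067, "y": 0.42, "z": 0.01, "claw": 0},
    {"ax": 0, "ay": 0, "az": -29, "x": -0.072, "y": 0.455, "z": -0.02, "claw": 0},
  ],
)

```text
time_s: 16.2
tool_pos: [0.5069, 0.0937, 0.1246]
tool_rot: [-180.0, -0.2, -4.0]
force: [0.8, 0.1, -3.2]
grip_width: 0.0216
```

Call:
step_arm(
  series=[
    {"ax": 0, "ay": 0, "az": 0, "x": -0.004, "y": 0.045, "z": -0.02, "claw": 0},
    {"ax": 0, "ay": 0, "az": 0, "x": -0.004, "y": 0.045, "z": -0.05, "claw": 0},
    {"ax": 0, "ay": 0, "az": 0, "x": -0.004, "y": 0.045, "z": -0.08, "claw": 0},
    {"ax": 0, "ay": 0, "az": 0, "x": -0.004, "y": 0.045, "z": -0.095, "claw": 0},
    {"ax": 0, "ay": 0, "az": 0, "x": -0.004, "y": 0.045, "z": -0.1, "claw": 0},
    {"ax": 0, "ay": 0, "az": 0, "x": -0.004, "y": 0.045, "z": -0.1025, "claw": 0},
    {"ax": 0, "ay": 0, "az": 0, "x": -0.004, "y": 0.045, "z": -0.104, "claw": 0},
  ],
)

```text
time_s: 16.9
tool_pos: [0.5041, 0.1358, 0.0212]
tool_rot: [-180.0, -0.1, -4.1]
force: [0.5, -0.1, -1.8]
grip_width: 0.0214
```

Call:
step_arm(
  series=[
    {"ax": 0, "ay": 0, "az": 0, "x": 0, "y": 0, "z": -0.0005, "claw": 0},
    {"ax": 0, "ay": 0, "az": 0, "x": 0, "y": 0, "z": -0.0005, "claw": 20},
    {"ax": 0, "ay": 0, "az": 0, "x": 0, "y": 0, "z": -0.0005, "claw": 60},
    {"ax": 0, "ay": 0, "az": 0, "x": 0, "y": 0, "z": -0.0005, "claw": 60},
    {"ax": 0, "ay": 0, "az": 0, "x": 0, "y": 0, "z": -0.0005, "claw": 60},
    {"ax": 0, "ay": 0, "az": 0, "x": 0, "y": 0, "z": -0.0005, "claw": 60},
    {"ax": 0, "ay": 0, "az": 0, "x": 0, "y": 0, "z": -0.0005, "claw": 60},
  ],
)

```text
time_s: 17.6
tool_pos: [0.503, 0.1359, 0.0198]
tool_rot: [-180.0, -0.0, -4.0]
force: [0.0, 0.2, -0.1]
grip_width: 0.05
```

Call:
step_arm(
  series=[
    {"ax": 0, "ay": 0, "az": 0, "x": 0, "y": 0, "z": 0.04, "claw": 60},
    {"ax": 0, "ay": 0, "az": 0, "x": 0, "y": 0, "z": 0.085, "claw": 80},
    {"ax": 0, "ay": 0, "az": 5, "x": 0.01, "y": -0.02, "z": 0.125, "claw": 100},
    {"ax": 0, "ay": 0, "az": 10, "x": 0.025, "y": -0.05, "z": 0.16, "claw": 100},
    {"ax": 0, "ay": 0, "az": 15, "x": 0.04, "y": -0.09, "z": 0.185, "claw": 100},
    {"ax": 0, "ay": 0, "az": 20, "x": 0.055, "y": -0.13, "z": 0.205, "claw": 100},
    {"ax": 0, "ay": 0, "az": 25, "x": 0.07, "y": -0.17, "z": 0.215, "claw": 100},
    {"ax": 0, "ay": 0, "az": 30, "x": 0.085, "y": -0.21, "z": 0.22, "claw": 100},
    {"ax": 0, "ay": 0, "az": 35, "x": 0.1, "y": -0.255, "z": 0.22, "claw": 100},
    {"ax": 0, "ay": 0, "az": 40, "x": 0.11, "y": -0.3, "z": 0.22, "claw": 100},
    {"ax": 0, "ay": 0, "az": 44, "x": 0.117, "y": -0.345, "z": 0.22, "claw": 100},
    {"ax": 0, "ay": 0, "az": 44, "x": 0.121, "y": -0.385, "z": 0.22, "claw": 100},
  ],
)

```text
time_s: 18.8
tool_pos: [0.6239, -0.2519, 0.2391]
tool_rot: [-180.0, 0.0, 40.0]
force: [0.7, -0.6, 1.0]
grip_width: 0.0869
```

Run:
```python
from h import *
o=status.get_obs(); print(o['time_s'],o['tool_pos'],o['tool_rot'],o['force'])
im=vision.read_camera('wrist'); c=cam('wrist',o)
crop(im,0,0,640,400,1.25,'l_w',[(proj(c,np.r_[ring(.6235,-.258,.174,.02),ring(.6235,-.258,.066,.0885)]),(0,255,0))])
im=vision.read_camera('scene'); crop(im,280,100,200,150,4,'l_s',[(proj(cam('scene'),np.r_[ring(.6235,-.258,.174,.02),ring(.6235,-.258,.066,.0885)]),(0,255,0))])
im=vision.read_camera('top'); crop(im,280,130,240,160,3,'l_t')
```

```text
18.8 [ 0.62386288 -0.25193705  0.23909745] [-1.79998303e+02  2.12409738e-02  3.99894937e+01] [ 0.67610901 -0.6351181   1.00953878]
```

View pics/l_w.png

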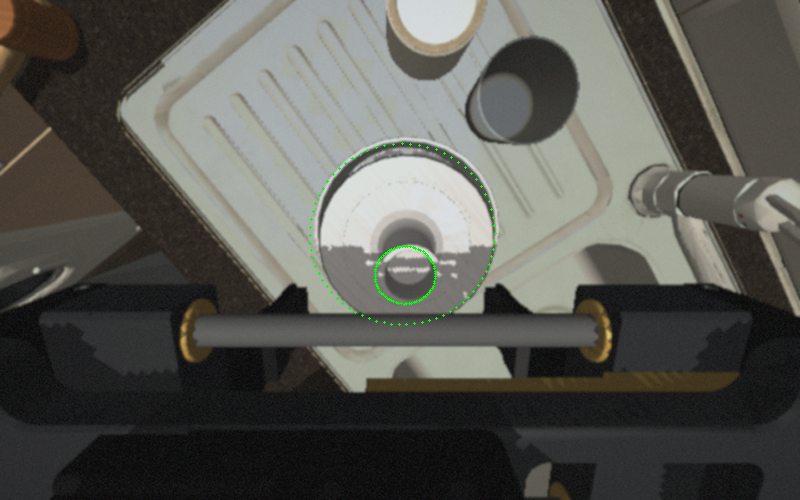

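View pics/l_s.png

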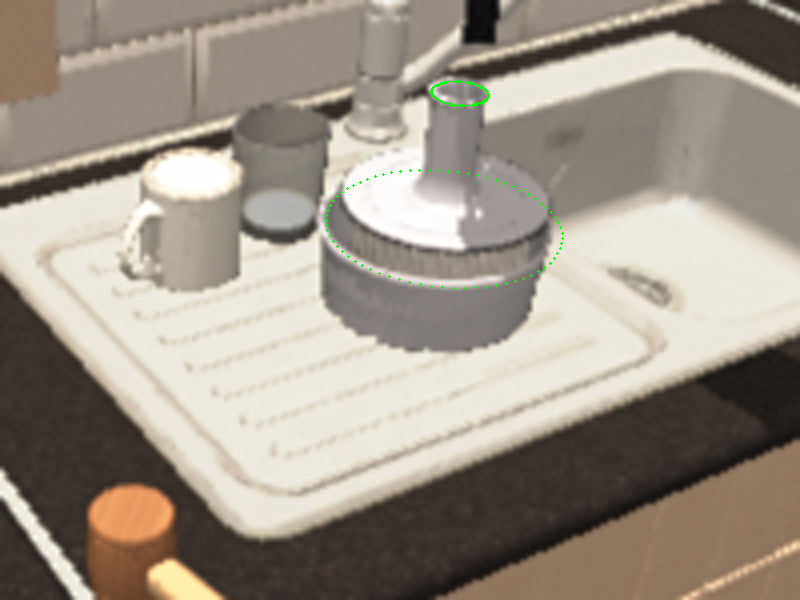

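View pics/l_t.png

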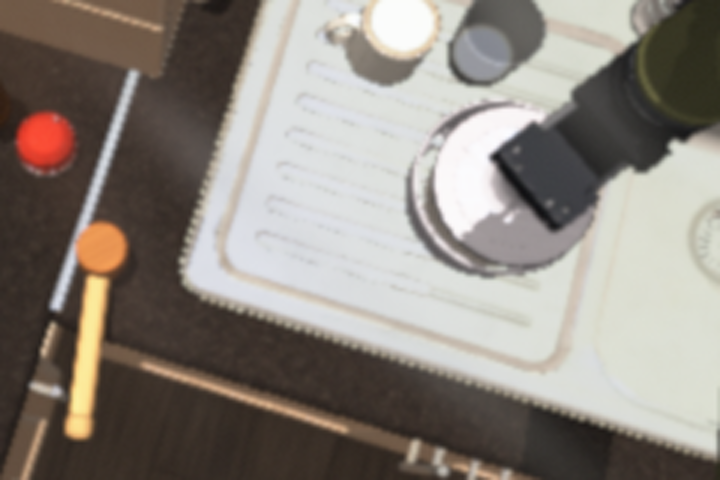

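The tube top matches the predicted ring at wrist (405,275). The mallet stands level on the worktop and the sleeve is flat but shifted slightly. Next I grasp the tube.

Call:
step_arm(
  series=[
    {"ax": 0, "ay": 0, "az": 0, "x": 0, "y": -0.0085, "z": 0, "claw": 100},
    {"ax": 0, "ay": 0, "az": 0, "x": 0, "y": -0.0085, "z": -0.01, "claw": 100},
    {"ax": 0, "ay": 0, "az": 0, "x": 0, "y": -0.0085, "z": -0.035, "claw": 100},
    {"ax": 0, "ay": 0, "az": 0, "x": 0, "y": -0.0085, "z": -0.06, "claw": 100},
    {"ax": 0, "ay": 0, "az": 0, "x": 0, "y": -0.0085, "z": -0.08, "claw": 100},
    {"ax": 0, "ay": 0, "az": 0, "x": 0, "y": -0.0085, "z": -0.092, "claw": 100},
    {"ax": 0, "ay": 0, "az": 0, "x": 0, "y": -0.0085, "z": -0.092, "claw": 60},
    {"ax": 0, "ay": 0, "az": 0, "x": 0, "y": -0.0085, "z": -0.092, "claw": 30},
    {"ax": 0, "ay": 0, "az": 0, "x": 0, "y": -0.0085, "z": -0.092, "claw": 0},
    {"ax": 0, "ay": 0, "az": 0, "x": 0, "y": -0.0085, "z": -0.092, "claw": 0},
    {"ax": 0, "ay": 0, "az": 0, "x": 0, "y": -0.0085, "z": -0.092, "claw": 0},
    {"ax": 0, "ay": 0, "az": 0, "x": 0, "y": -0.0085, "z": -0.092, "claw": 0},
  ],
  squeeze=45,
)

```text
time_s: 20.15
tool_pos: [0.6243, -0.2582, 0.1482]
tool_rot: [179.9, -0.0, 40.0]
force: [2.3, -1.3, -0.1]
grip_width: 0.0472
```

Call:
step_arm(
  series=[
    {"ax": 0, "ay": 0, "az": 0, "x": 0, "y": 0, "z": 0, "claw": 0},
    {"ax": 0, "ay": 0, "az": 0, "x": 0, "y": 0, "z": 0, "claw": 0},
    {"ax": 0, "ay": 0, "az": 0, "x": 0, "y": 0, "z": 0, "claw": 0},
    {"ax": 0, "ay": 0, "az": 0, "x": 0, "y": 0, "z": 0, "claw": 0},
    {"ax": 0, "ay": 0, "az": 0, "x": 0, "y": 0, "z": 0, "claw": 0},
  ],
)

```text
time_s: 20.65
tool_pos: [0.6243, -0.2584, 0.1481]
tool_rot: [179.9, -0.0, 39.9]
force: [1.7, -1.8, 3.1]
grip_width: 0.0389
```

Gripped at 39 mm. Now lift it straight up and check the sleeve.

Call:
step_arm(
  series=[
    {"ax": 0, "ay": 0, "az": 0, "x": 0, "y": 0, "z": 0.015, "claw": 0},
    {"ax": 0, "ay": 0, "az": 0, "x": 0, "y": 0, "z": 0.035, "claw": 0},
    {"ax": 0, "ay": 0, "az": 0, "x": 0, "y": 0, "z": 0.06, "claw": 0},
    {"ax": 0, "ay": 0, "az": 0, "x": 0, "y": 0, "z": 0.09, "claw": 0},
    {"ax": 0, "ay": 0, "az": 0, "x": 0, "y": 0, "z": 0.12, "claw": 0},
    {"ax": 0, "ay": 0, "az": 0, "x": -0.005, "y": 0.04, "z": 0.12, "claw": 0},
    {"ax": 0, "ay": 0, "az": 0, "x": -0.01, "y": 0.085, "z": 0.12, "claw": 0},
    {"ax": 0, "ay": 0, "az": 0, "x": -0.015, "y": 0.13, "z": 0.12, "claw": 0},
    {"ax": 0, "ay": 0, "az": 0, "x": -0.02, "y": 0.175, "z": 0.12, "claw": 0},
    {"ax": 0, "ay": 0, "az": 0, "x": -0.03, "y": 0.22, "z": 0.12, "claw": 0},
    {"ax": 0, "ay": 0, "az": 0, "x": -0.04, "y": 0.265, "z": 0.12, "claw": 0},
    {"ax": 0, "ay": 0, "az": 0, "x": -0.05, "y": 0.31, "z": 0.12, "claw": 0},
  ],
)

```text
time_s: 21.85
tool_pos: [0.5714, 0.0548, 0.2669]
tool_rot: [-179.8, 0.2, 40.0]
force: [0.0, 0.2, -4.3]
grip_width: 0.039
```

Run:
```python
from h import *
o=status.get_obs(); print(o['time_s'],o['tool_pos'],o['tool_rot'],o['force'],o['qpos'])
g=(0,255,0)
x,y=.6235,-.258
im=vision.read_camera('scene'); crop(im,240,100,200,150,4,'m_s',[(proj(cam('scene'),np.r_[ring(x,y,.066,.0885),ring(x,y,.084,.0625)]),g)])
im=vision.read_camera('top'); crop(im,410,130,100,100,6,'m_t',[(proj(cam('top'),np.r_[ring(x,y,.066,.0885),ring(x,y,.084,.0625)]),g)])
```

```text
21.85 [0.5713634  0.05484888 0.26689597] [-1.79843699e+02  1.68475489e-01  4.00297937e+01] [ 0.03290465  0.23524491 -4.26069188] [ 27.79220565  11.99887276 -41.40538553  89.77538883   7.92855712
  81.4714548  -64.17044768]
```

View pics/m_s.png

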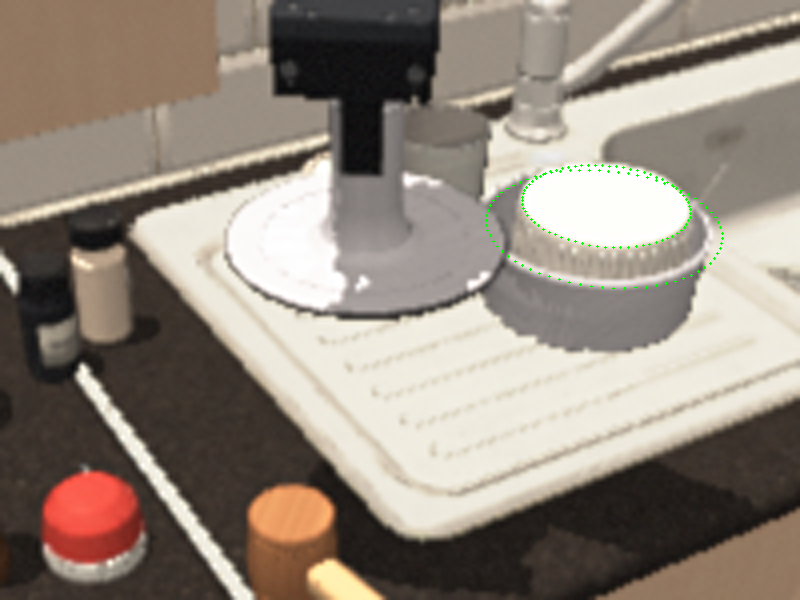

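View pics/m_t.png

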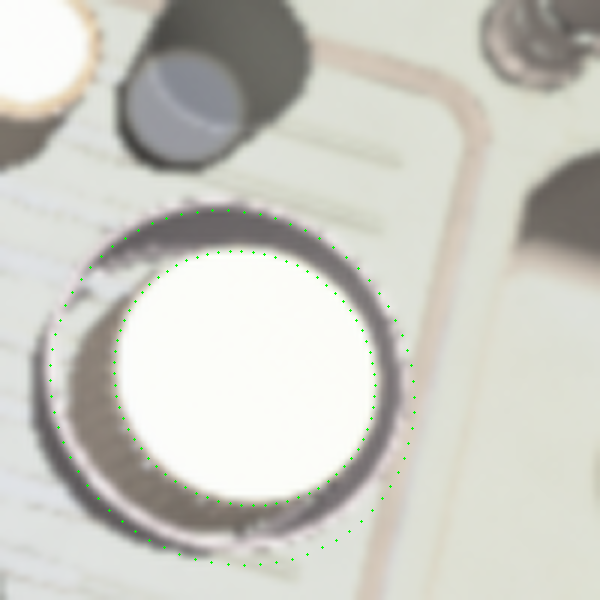

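The sleeve is level, and about 6 mm off the dish centre going by the rim ring in the top view. Now I carry the base to the board.

Call:
step_arm(
  series=[
    {"ax": 0, "ay": 0, "az": 0, "x": -0.013, "y": 0.04, "z": 0, "claw": 0},
    {"ax": 0, "ay": 0, "az": 0, "x": -0.028, "y": 0.083, "z": 0, "claw": 0},
    {"ax": 0, "ay": 0, "az": 0, "x": -0.043, "y": 0.126, "z": 0, "claw": 0},
    {"ax": 0, "ay": 0, "az": 0, "x": -0.058, "y": 0.17, "z": 0, "claw": 0},
    {"ax": 0, "ay": 0, "az": 0, "x": -0.073, "y": 0.214, "z": -0.005, "claw": 0},
    {"ax": 0, "ay": 0, "az": 0, "x": -0.088, "y": 0.258, "z": -0.015, "claw": 0},
    {"ax": 0, "ay": 0, "az": 0, "x": -0.1, "y": 0.295, "z": -0.035, "claw": 0},
    {"ax": 0, "ay": 0, "az": 0, "x": -0.11, "y": 0.322, "z": -0.065, "claw": 0},
    {"ax": 0, "ay": 0, "az": 0, "x": -0.1145, "y": 0.335, "z": -0.1, "claw": 0},
    {"ax": 0, "ay": 0, "az": 0, "x": -0.1145, "y": 0.335, "z": -0.135, "claw": 0},
    {"ax": 0, "ay": 0, "az": 0, "x": -0.1145, "y": 0.335, "z": -0.16, "claw": 0},
    {"ax": 0, "ay": 0, "az": 0, "x": -0.1145, "y": 0.335, "z": -0.168, "claw": 0},
  ],
)

```text
time_s: 23.15
tool_pos: [0.4563, 0.385, 0.0958]
tool_rot: [-180.0, 0.5, 40.0]
force: [-0.7, 0.2, -4.3]
grip_width: 0.0392
```

Call:
step_arm(
  series=[
    {"ax": 0, "ay": 0, "az": 0, "x": 0, "y": 0, "z": -0.004, "claw": 0},
    {"ax": 0, "ay": 0, "az": 0, "x": 0, "y": 0, "z": -0.008, "claw": 0},
    {"ax": 0, "ay": 0, "az": 0, "x": 0, "y": 0, "z": -0.011, "claw": 0},
    {"ax": 0, "ay": 0, "az": 0, "x": 0, "y": 0, "z": -0.0125, "claw": 0},
  ],
)

```text
time_s: 23.55
tool_pos: [0.4598, 0.3875, 0.088]
tool_rot: [180.0, -0.1, 39.9]
force: [0.3, 0.0, -4.0]
grip_width: 0.0391
```

Call:
step_arm(
  series=[
    {"ax": 0, "ay": 0, "az": 0, "x": 0, "y": 0, "z": -0.001, "claw": 0},
    {"ax": 0, "ay": 0, "az": 0, "x": 0, "y": 0, "z": -0.002, "claw": 0},
    {"ax": 0, "ay": 0, "az": 0, "x": 0, "y": 0, "z": -0.002, "claw": 0},
  ],
)

```text
time_s: 23.85
tool_pos: [0.4597, 0.3875, 0.0868]
tool_rot: [179.9, -0.0, 40.0]
force: [-2.0, -2.5, 4.6]
grip_width: 0.0389
```

Run:
```python
from h import *
o=status.get_obs(); print(o['time_s'],o['tool_pos'],o['tool_rot'],o['force'])
im=vision.read_camera('scene'); crop(im,140,180,200,220,2.7,'n_s')
```

```text
23.85 [0.45968515 0.38751838 0.0868084 ] [ 1.79943625e+02 -4.75744214e-02  3.99505885e+01] [-1.96532169 -2.51955324  4.62081581]
```

View pics/n_s.png

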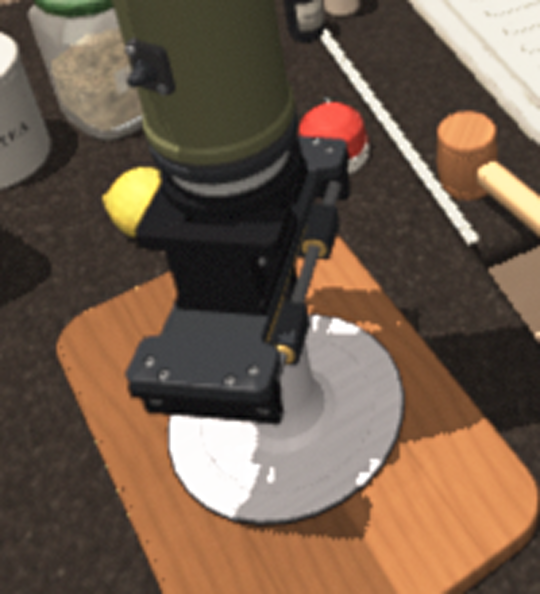

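The base is in contact with the board and centred. Release and retreat.

Call:
step_arm(
  series=[
    {"ax": 0, "ay": 0, "az": 0, "x": 0, "y": 0, "z": 0, "claw": 55},
    {"ax": 0, "ay": 0, "az": 0, "x": 0, "y": 0, "z": 0, "claw": 70},
    {"ax": 0, "ay": 0, "az": 0, "x": 0, "y": 0, "z": 0, "claw": 90},
    {"ax": 0, "ay": 0, "az": 0, "x": 0, "y": 0, "z": 0, "claw": 90},
    {"ax": 0, "ay": 0, "az": 0, "x": 0, "y": 0, "z": 0, "claw": 90},
    {"ax": 0, "ay": 0, "az": 0, "x": 0, "y": 0, "z": 0.015, "claw": 90},
    {"ax": 0, "ay": 0, "az": 0, "x": 0, "y": 0, "z": 0.045, "claw": 90},
    {"ax": 0, "ay": 0, "az": 0, "x": 0, "y": 0, "z": 0.09, "claw": 90},
    {"ax": 0, "ay": 0, "az": 0, "x": 0, "y": 0, "z": 0.135, "claw": 90},
    {"ax": 0, "ay": 0, "az": 0, "x": 0.02, "y": -0.04, "z": 0.15, "claw": 90},
    {"ax": 0, "ay": 0, "az": 0, "x": 0.04, "y": -0.08, "z": 0.15, "claw": 90},
    {"ax": 0, "ay": 0, "az": 0, "x": 0.06, "y": -0.12, "z": 0.15, "claw": 90},
  ],
)

```text
time_s: 25.1
tool_pos: [0.5202, 0.2668, 0.2374]
tool_rot: [179.9, -0.2, 40.1]
force: [1.3, -0.6, -0.8]
grip_width: 0.0779
```

Call:
step_arm(
  series=[
    {"ax": 0, "ay": 0, "az": 0, "x": 0.01, "y": -0.045, "z": 0, "claw": 90},
    {"ax": 0, "ay": 0, "az": 0, "x": 0.02, "y": -0.09, "z": 0, "claw": 90},
    {"ax": 0, "ay": 0, "az": 0, "x": 0.02, "y": -0.13, "z": 0, "claw": 90},
    {"ax": 0, "ay": 0, "az": 0, "x": 0.02, "y": -0.17, "z": 0.02, "claw": 90},
    {"ax": 0, "ay": 0, "az": 0, "x": 0.02, "y": -0.2, "z": 0.02, "claw": 90},
    {"ax": 0, "ay": 0, "az": 0, "x": 0.02, "y": -0.2, "z": 0.02, "claw": 90},
  ],
)

```text
time_s: 25.7
tool_pos: [0.5403, 0.0613, 0.2565]
tool_rot: [179.8, 0.0, 39.5]
force: [-0.1, -0.2, -0.7]
grip_width: 0.0781
```

Run:
```python
from h import *
o=status.get_obs(); print(o['time_s'],o['tool_pos'],o['force'],o['grip_width'])
g=(0,255,0)
bx,by,byaw=.460,.388,np.radians(-7)
P=np.r_[ring(.46,.387,.027,.08),ring(.46,.387,.112,.02),box(bx,by,byaw,-.165,.165,.22,.022),ring(.6235,-.258,.066,.0885)]
for n in('scene','top'):
    im=vision.read_camera(n); crop(im,0,0,640,400,1.25,'z_'+n,[(proj(cam(n),P),g)])
```

```text
25.7 [0.54025617 0.06133043 0.25652915] [-0.08095536 -0.24062648 -0.70620794] 0.07809970314488718
```

View pics/z_scene.png

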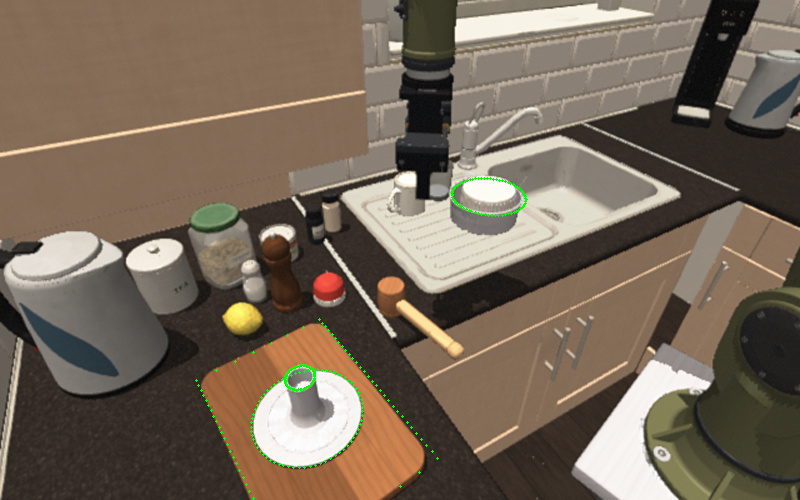

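View pics/z_top.png

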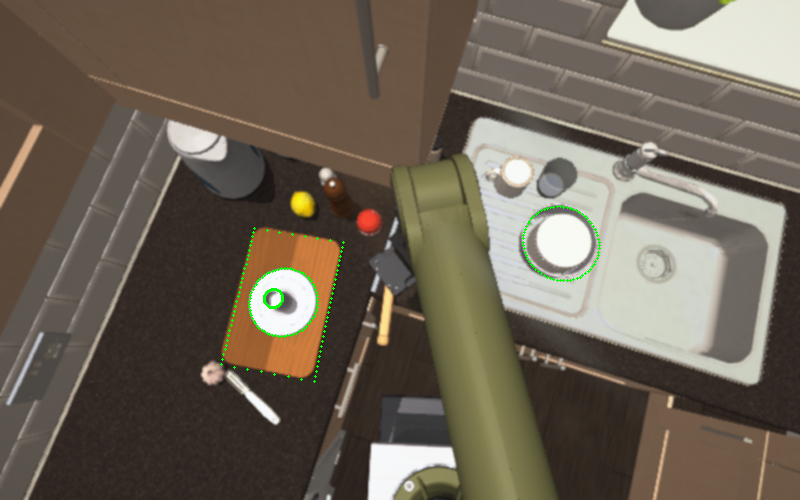

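The base sits flat in the middle of the board, the mallet stands on the worktop, and the sleeve is level round the dish. The gripper is clear of everything, so I'm handing in.

```bash
python3 -c "
from cell import workorder; print(workorder.sign_off())"
```

```text
the job is handed in; nothing more can be done
None
```

The job is done and handed in at about 26 s of the 72 s allowed; no verdict is reported.

- **Sleeve:** I worked it down with six mallet presses on the left and right of the rim in turn. The force readings showed at most about 5 N between mallet and sleeve, and the rim stayed close to level in the pictures. After about 15 mm it dropped round the dish. The last pictures show it level, about 6 mm (under 10 mm) off the dish's centre; I judged this offset by eye from the overlay rather than measuring it exactly (limit 20 mm).
- **Mallet:** It stands on its head back at its starting place, around (0.55, 0.13), left of the draining board.
- **Base:** I lifted it by its tube and set it down flat on the chopping board. The predicted outlines matched in both cameras, a few millimetres from the board's centre.
- **Hand and bystanders:** The open gripper is clear of everything, and the pepper mill and timer were not touched.

No check failed. I did not calculate the sleeve's tilt between presses; I judged it from pictures and the heights pressed to.

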